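# Sort the small glassware parts after an extraction run

## Robot

A 7-joint arm with a two-finger parallel gripper is mounted at the origin on the work surface. World frame = base frame: x ahead of the robot, y to its left, z up, the work surface at z = 0. Lengths are in mm, angles in rad, forces in N, time in s.
With the tool pointing down it reaches from about 350 to 775 mm from the base axis. Payload 3.1 kg.
Tool frame: the origin (TCP) lies at the very end of the fingers, on their centre line; the grasp point (between the pads) lies 19 mm behind it; z points along the fingers, y is the direction in which the jaws open and shut (so a half turn about z gives the same grasp; the last joint's range is limited). The gripper opens to 85 mm and grips with 20 to 120 N. Pads are 22 mm wide; open, the fingers measure 114 mm over their backs; the gripper's body (76 mm by 85 mm) begins 54 mm behind the grasp point. The pads swing forward as they close: fully open they stand 13 mm farther back than shut.
Start: joints at [-1.178, 0.311, 0.014, 1.512, -0.004, 1.319, -0.027], TCP at [231.653, 498.854, 206.304] pointing down, gripper open.
Joint ranges: [-2.7, 2.7], [-0.3, 1.91], [-1.27, 1.3], [0.12, 2.57], [-1.44, 4.58], [0.2, 2.03], [-3.05, 3.05]. Speed limits (rad/s): [2.79, 2.79, 3.14, 3.14, 3.14, 3.14, 3.14].

## Interface

Orientations are given as a unit quaternion [w, x, y, z].
In Python, from workcell import env gives the robot as it stands.
- The arm moves only by the tool arm_command, never from a script. Its argument "plan" is a list of rows, each a list of 3 entries, a list of its own where there are three numbers: the opening, from -1 (shut) to 1 (fully open), so that 0 is half open, then the shift along the tool's x, y, z in cm, then the turn, a rotation vector about the tool's x, y, z in rad. In form: [[hand, [dx, dy, dz], [ax, ay, az]], ...]. A call has 1 to 8 rows; each row shifts and turns the commanded pose from where the row before left it, along the tool's axes as they then stand; what a row does not reach is not made up. A row lasts 1/8 s, in which the tool goes at most 62.5 mm and 10.7 degrees, less where a joint would pass 70% of its speed; a pose out of reach is approached as far as the arm can. A call is refused whole if a number of a shift passes 6.25 or a number of a turn 0.188, either way. A call with a gripper value outside its range is refused whole. The fingers move at their own pace and stop on an object; "force" is the grip in N (left out, the last holds). Time passes only in rows, so rows that do not move let the fingers close. It gives the time, the measured TCP pose, the force and the opening at its end, in the units of the state.
- env.observe(): the state, without advancing time (a new reading comes with each control period).
- env.camera(name): name is "scene" or "side" or "wrist"; returns the picture (384x512x3 uint8, red, green, blue); there is no depth.
- env.camera_info(name): a dict with "vertical_fov" (degrees; the focal length in pixels is half the picture's height over the tangent of half this angle, whatever the lens; pixels are square), "cx", "cy" (the principal point, pixels), "dist_coeffs" ([k1, k2, p1, p2, k3] as OpenCV has them; the pictures are not rectified), "R" (3x3) and "t" (3): a world point X has camera coordinates R X + t. Camera axes: x right, y down, z forward; pixel columns grow to the right and rows downward; lengths in mm; the calibration is good to about 2 mm. A picture is of the moment at which its call begins: read the wrist's pose just before it. camera_info takes no time and is no camera call; for the wrist camera it gives the pose at the moment of the call.
- env.sign_off(): hands the job in, once; it reports no verdict.
The state is a dict: "time": time; "joint_positions": joint angles; "joint_velocities": joint speeds; "tau": joint torques, N m; "tool_pos": TCP position; "tool_rot": TCP orientation; "contact_force": force on the tool from outside, world axes, zero at the start; "moment": the same for the moment, N m; "gripper_width": finger opening in mm.
Only numpy, scipy, OpenCV 4.12 (cv2) and the standard library are available. Lean on these libraries where they do the work, as an engineer would, in place of code of your own. Each camera call takes 0.05 s, during which the arm holds its last target.

## Task

Clear the bench after the extraction run: stand both sample vials (amber and green) in the blue tray, stand both rubber stoppers (grey and red) on their wide ends in the black tray, and lay the stopcock plug in the yellow tray, each flat on the tray floor and clear of the rims. Set the glass vials down, do not drop them, and leave the beaker and the petri dish where they stand.

Things in the scene. Friction and masses are not known exactly. Their poses are not given: they have to be found in the camera images.
- amber_vial: amber glass sample vial, 28 mm in diameter and 48 mm tall, with an orange screw cap 25 mm in diameter on top; 61 mm high in all, about 35 g, standing upright; origin at the centre of its foot, z up its axis. Belongs in the blue tray
- green_vial: green glass sample vial, 28 mm in diameter and 48 mm tall, with a green screw cap 25 mm in diameter on top; 61 mm high in all, about 35 g, standing upright; origin at the centre of its foot, z up its axis. Belongs in the blue tray
- grey_stopper: grey rubber stopper, a cone 32 mm in diameter at the foot narrowing to 26 mm at the top, 36 mm high, about 30 g, standing on its wide end; origin at the centre of the wide end, z up its axis. Belongs in the black tray
- red_stopper: red rubber stopper, a cone 32 mm in diameter at the foot narrowing to 26 mm at the top, 36 mm high, about 30 g, standing on its wide end; origin at the centre of the wide end, z up its axis. Belongs in the black tray
- stopcock_plug: white stopcock plug lying on its side, with a blue cross handle, about 30 g: a barrel 18 mm in diameter along its x, from x = -16 to +30 mm, a thin black ring near its +x end, and at its -x end the handle bar (12 mm along x, 44 mm along y, 18 mm high, from x = -28 to -16 mm). Origin on the bench below the balance point, where the barrel is gripped across y; z up, total height 18 mm. Belongs in the yellow tray
- blue_tray: blue open tray, 126 mm along its x, 106 mm along its y, 18 mm high, walls and floor 3 mm thick (inside 120 x 100 mm); fixed to the bench; origin at the centre of its underside, z up. For the two vials
- black_tray: black open tray, 126 mm along its x, 106 mm along its y, 18 mm high, walls and floor 3 mm thick (inside 120 x 100 mm); fixed to the bench; origin at the centre of its underside, z up. For the two stoppers
- yellow_tray: yellow open tray, 126 mm along its x, 106 mm along its y, 18 mm high, walls and floor 3 mm thick (inside 120 x 100 mm); fixed to the bench; origin at the centre of its underside, z up. For the stopcock plug
- beaker: empty clear glass beaker, up to 68 mm in diameter and 90 mm high, standing among the trays; origin at the centre of its foot. Not to be disturbed
- petri_dish: flat closed glass petri dish with a terracotta-coloured middle (52 mm across), 62 mm in diameter and 15 mm high, lying among the small parts; origin at the centre of its underside. Not to be disturbed. (A loose white timer, 55 mm square and 20 mm high, also lies among the parts at the same distances from the robot)

How it is judged:
By the outcome, as a careful person would: the job done as asked, in the order asked, and still so for the second after the job is handed in, with the robot touching nothing.
It also fails if it takes over 134 s, if anything falls off the work surface, if the arm or the gripper's body presses on something with over 40 N, if the wrist force passes 120 N, or if a joint passes its speed limit or range.

## Working session

There is one attempt and no reset: what is moved stays moved. The work goes in short steps, Python scripts to look and compute and a tool call to move; the robot and the scene stay as the last step left them, time stands still between calls to the robot, and variables do not carry over. Pictures are saved under pics/ and viewed, and the job is handed in when it is done.

Besides the shell and the picture viewer there is one more tool, called after "Request:" as name([rows], argument=value, ...), one row to a line, values as JSON. arm_command: Moves the arm, as the interface text tells. Its arguments: {"type":"object","properties":{"plan":{"type":"array"},"force":{"type":"number"}},"required":["plan"]}

```bash
ls; mkdir -p pics; python3 - <<'E'
from workcell import env
import cv2
s=env.observe();print(s)
for n in ["scene","side","wrist"]:
    i=env.camera_info(n);print(n,i)
    cv2.imwrite(f"pics/{n}0.png",env.camera(n)[:,:,::-1])
E
```

```text
pics
{'time': 0.0, 'joint_positions': array([-1.17769158,  0.3117537 ,  0.0140007 ,  1.51305699, -0.00439565,
        1.31922464, -0.0271958 ]), 'joint_velocities': array([-0.00016751,  0.00025965, -0.00043338, -0.000783  , -0.00163086,
       -0.00147268, -0.0020729 ]), 'tau': array([-3.17272873e-05, -3.79912949e+01,  1.46028553e-01, -2.30591458e+01,
        1.22448386e-02,  1.36539989e-02,  3.02621544e-06]), 'tool_pos': array([231.33901401, 498.09964143, 205.20583972]), 'tool_rot': array([-2.08466068e-04,  2.15657696e-01,  9.76468281e-01, -1.18784094e-03]), 'contact_force': array([ 0.13386457,  0.34485698, -0.28815556]), 'moment': array([-0.00093406,  0.0165468 , -0.04152104]), 'gripper_width': 85.4771589073231}
scene {'vertical_fov': 56.6011599129433, 'cx': 257.51234297453516, 'cy': 189.72733810995675, 'dist_coeffs': array([-0.03835389,  0.        ,  0.        ,  0.        ,  0.        ]), 'R': array([[ 0.21449496,  0.97671099,  0.0052494 ],
       [ 0.69403035, -0.14862958, -0.70443675],
       [-0.6872509 ,  0.15474137, -0.70974736]]), 't': array([-109.25092104, -314.7751529 , 1209.1030327 ])}
side {'vertical_fov': 43.02194393565144, 'cx': 252.7048802103294, 'cy': 186.69543585586766, 'dist_coeffs': array([-0.09687976,  0.        ,  0.        ,  0.        ,  0.        ]), 'R': array([[ 0.6780487 , -0.73486535, -0.01492886],
       [-0.41438242, -0.36541102, -0.83352385],
       [ 0.60707263,  0.57135602, -0.55228175]]), 't': array([-342.11295606,  244.87202738, 1149.65656663])}
wrist {'vertical_fov': 59.987711417235055, 'cx': 260.1464699236437, 'cy': 187.97598464978014, 'dist_coeffs': array([0.00590449, 0.        , 0.        , 0.        , 0.        ]), 'R': array([[ 0.42151421,  0.90681854, -0.00243179],
       [ 0.86806611, -0.40272252,  0.29030296],
       [ 0.26227277, -0.12447777, -0.9569317 ]]), 't': array([-549.84636848,  -38.18646896,  378.88774423])}
```

View pics/scene0.png

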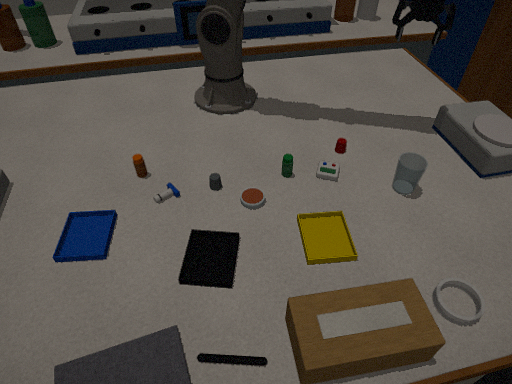

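View pics/side0.png

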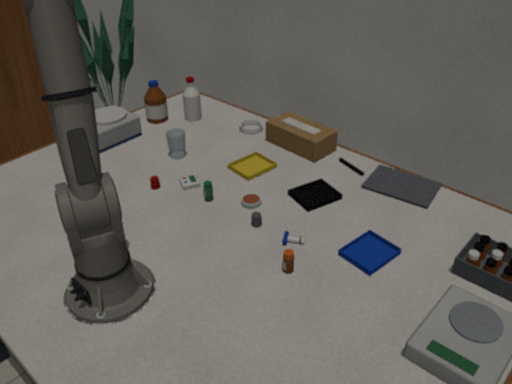

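View pics/wrist0.png

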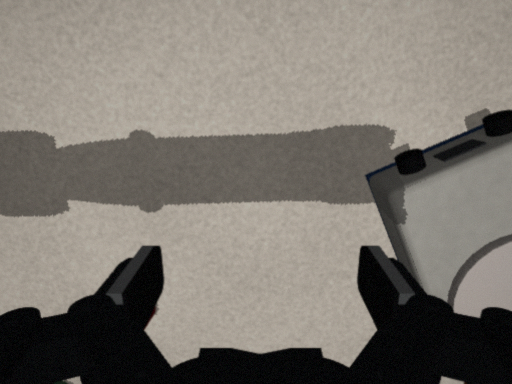

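The scene view shows the parts between the arm and the trays. In (col,row) pixels: amber (140,165), plug (168,193), grey (215,181), petri (253,198), green (287,165), red (341,146), timer (328,171), beaker (408,173). The blue tray is at (86,235), black at (210,258) and yellow at (326,237). Next I'll measure these with masks.

```bash
cat > h.py <<'E'
import cv2,numpy as np
from workcell import env
def K(i):
    f=192/np.tan(np.radians(i["vertical_fov"])/2)
    return np.array([[f,0,i["cx"]],[0,f,i["cy"]],[0,0,1]])
def ray(i,p):
    u=cv2.undistortPoints(np.array(p,float).reshape(-1,1,2),K(i),i["dist_coeffs"]).reshape(-1,2)
    d=np.c_[u,np.ones(len(u))]@i["R"]
    return -i["R"].T@i["t"],d
def plane(i,p,z):
    c,d=ray(i,p); return c+d*((z-c[2])/d[:,2])[:,None]
def proj(i,X):
    rv=cv2.Rodrigues(i["R"])[0]
    return cv2.projectPoints(np.array(X,float).reshape(-1,1,3),rv,i["t"],K(i),i["dist_coeffs"])[0].reshape(-1,2)
def tri(i1,p1,i2,p2):
    c1,d1=ray(i1,[p1]);c2,d2=ray(i2,[p2]);A=np.c_[d1[0],-d2[0]]
    s=np.linalg.lstsq(A,c2-c1,rcond=None)[0]
    a=c1+s[0]*d1[0];b=c2+s[1]*d2[0]
    return (a+b)/2,np.linalg.norm(a-b)
# hsv lo, hi, 
COL={'amber':((3,120,40),(18,255,255)),'green':((45,90,20),(85,255,255)),'red':((172,150,40),(180,255,255)),
'blue':((100,150,40),(125,255,255)),'yellow':((22,150,60),(35,255,255)),'dark':((0,0,0),(180,255,70)),'white':((0,0,200),(180,60,255))}
def mask(im,c):
    return cv2.inRange(cv2.cvtColor(im,cv2.COLOR_RGB2HSV),*[np.array(x,np.uint8) for x in COL[c]])
def blobs(im,c,mn=25):
    n,l,s,ce=cv2.connectedComponentsWithStats(mask(im,c))
    return [(s[k].tolist(),ce[k].round(1).tolist()) for k in range(1,n) if s[k][4]>=mn]
E
python3 - <<'E'
from h import *
for n in ["scene","side"]:
    im=cv2.imread(f"pics/{n}0.png")[:,:,::-1].copy()
    for c in COL: print(n,c,blobs(im,c)[:12])
    x0,y0,x1,y1=(40,130,440,300) if n=="scene" else (140,110,420,290)
    cv2.imwrite(f"pics/{n}_z.png",cv2.resize(im[y0:y1,x0:x1,::-1],None,fx=2,fy=2,interpolation=2))
E
```

```text
scene amber [([334, 0, 22, 22, 308], [344.3, 9.1]), ([0, 4, 10, 7, 41], [4.1, 6.7]), ([498, 22, 8, 16, 32], [501.1, 28.6]), ([401, 33, 34, 9, 163], [417.9, 36.5]), ([441, 32, 6, 7, 25], [443.4, 34.7]), ([403, 32, 104, 73, 1120], [475.2, 74.0]), ([0, 37, 16, 14, 89], [6.3, 41.8]), ([242, 36, 155, 20, 909], [316.0, 45.0]), ([506, 49, 6, 8, 26], [508.7, 52.5]), ([0, 52, 204, 29, 1289], [102.6, 64.9]), ([503, 104, 9, 13, 52], [508.3, 109.9]), ([132, 154, 15, 24, 192], [138.7, 164.3])]
scene green [([19, 1, 38, 47, 866], [37.4, 24.5]), ([282, 154, 11, 23, 212], [287.0, 165.0]), ([320, 168, 15, 6, 55], [327.1, 170.1])]
scene red []
scene blue [([23, 0, 10, 7, 46], [27.5, 2.7]), ([173, 0, 34, 7, 69], [187.7, 2.0]), ([167, 183, 13, 14, 69], [173.5, 189.5]), ([53, 210, 64, 52, 2325], [85.6, 236.0])]
scene yellow [([297, 211, 61, 54, 2434], [325.7, 237.5])]
scene dark [([0, 0, 78, 52, 2748], [30.0, 22.5]), ([0, 0, 512, 120, 28696], [291.0, 45.2]), ([330, 106, 182, 73, 3142], [444.9, 139.5]), ([473, 122, 39, 26, 153], [490.5, 138.9]), ([335, 141, 11, 13, 103], [340.2, 147.4]), ([282, 154, 13, 2
[... 1015 characters left out ...]
6, 43], [152.6, 83.3]), ([339, 231, 61, 44, 1481], [369.2, 251.9]), ([283, 232, 5, 13, 39], [284.9, 238.2])]
side yellow [([228, 153, 48, 27, 742], [251.7, 165.6])]
side dark [([0, 0, 149, 316, 20032], [65.0, 131.8]), ([118, 0, 16, 106, 1128], [125.5, 42.0]), ([144, 83, 22, 23, 139], [156.1, 99.4]), ([147, 116, 21, 7, 64], [157.9, 120.0]), ([266, 124, 51, 38, 678], [289.2, 141.3]), ([339, 158, 25, 18, 106], [351.0, 166.5]), ([362, 166, 80, 42, 1720], [402.1, 186.2]), ([288, 179, 54, 33, 1042], [314.4, 194.5]), ([204, 184, 9, 17, 120], [208.1, 192.4]), ([252, 213, 10, 14, 119], [256.1, 219.7]), ([369, 232, 29, 18, 69], [383.4, 240.7]), ([451, 233, 61, 69, 2434], [486.2, 265.9])]
side white []
```

View pics/scene_z.png

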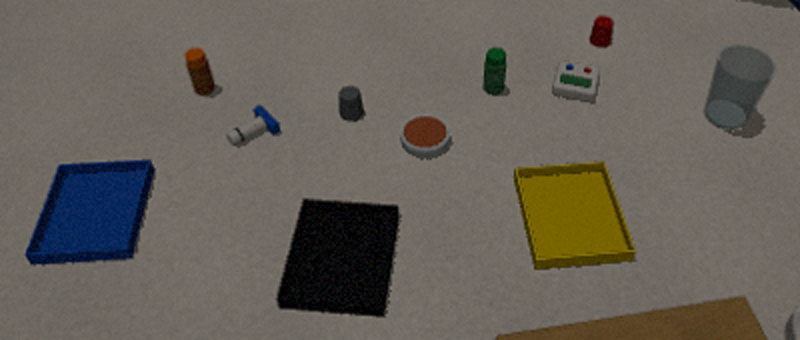

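View pics/side_z.png

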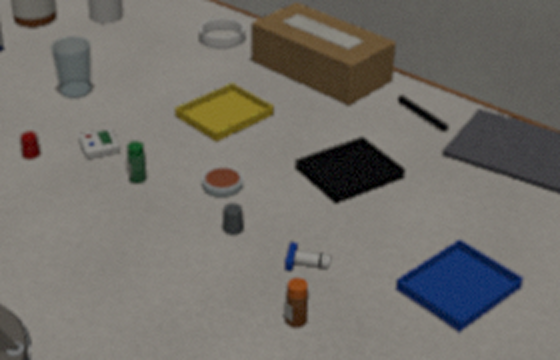

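```bash
python3 - <<'E'
from h import *
I={n:env.camera_info(n) for n in("scene","side")}
IM={n:cv2.imread(f"pics/{n}0.png")[:,:,::-1].copy() for n in I}
box={'amber':((126,148,30,36),(276,242,26,36),30),'green':((275,146,24,36),(198,174,20,32),30),'grey':((203,167,26,28),(246,208,22,24),17.5),'red':((328,132,26,26),(146,170,18,22),17.5),
'petri':((236,184,34,30),(236,188,32,24),7)}
for k,(b1,b2,h) in box.items():
    ps=[]
    for n,b in zip(I,(b1,b2)):
        x,y,w,hh=b; im=IM[n][y:y+hh,x:x+w]
        lab=cv2.cvtColor(im,cv2.COLOR_RGB2LAB).astype(float)
        bg=np.median(np.r_[lab[0],lab[-1],lab[:,0],lab[:,-1]],axis=0)
        d=np.sqrt((((lab-bg)*[.7,1.5,1.5])**2).sum(2))
        m=(d>22).astype(np.uint8)
        N,l,s,c=cv2.connectedComponentsWithStats(m); j=1+np.argmax(s[1:,4])
        ps.append((s[j][0]+x+s[j][2]/2-.5,s[j][1]+y+s[j][3]/2-.5)); 
        print(k,n,'bbox',s[j]+[x,y,0,0,0],'c',c[j]+[x,y],'plane',plane(I[n],[ps[-1]],h)[0].round(1),plane(I[n],[c[j]+[x,y]],h)[0].round(1))
    print('  tri',*tri(I['scene'],ps[0],I['side'],ps[1]))
for c in('blue','yellow','dark'):
  for n in I:
    m=mask(IM[n],c)
    N,l,s,ce=cv2.connectedComponentsWithStats(m)
    if c=='dark': j=[l[258,210],0][0] if n=='scene' else l[194,314]
    else: j=1+np.argmax(s[1:,4])
    cn=max(cv2.findContours((l==j).astype(np.uint8),cv2.RETR_EXTERNAL,2)[0],key=cv2.contourArea)
    hu=cv2.convexHull(cn)
    for e in np.arange(1,12,.5):
        q=cv2.approxPolyDP(hu,e,True)
        if len(q)<=4:break
    q=q.reshape(-1,2).astype(float)
    P=plane(I[n],q,18)
    print(c,n,q.tolist(),P[:,:2].round(0).tolist(),'mean',P.mean(0).round(1), 'sides',np.linalg.norm(P-np.roll(P,1,0),axis=1).round())
E
```

```text
amber scene bbox [132 154  19  25 271] c [140.09225092 166.23616236] plane [ 338.3 -269.6   30. ] [ 338.7 -271.8   30. ]
amber side bbox [282 249  12  25 268] c [287.8358209  261.23880597] plane [ 334.8 -272.3   30. ] [ 334.7 -273.4   30. ]
  tri [ 336.39773328 -270.43978012   28.12123311] 1.06488405011398
green scene bbox [281 154  14  24 255] c [287.28627451 166.10980392] plane [415.4  99.5  30. ] [417.6  98.3  30. ]
green side bbox [203 181  11  21 186] c [207.74193548 191.20967742] plane [414.8  96.5  30. ] [413.5  96.3  30. ]
  tri [415.68424173  98.73863329  29.35084011] 2.09055158852674
grey scene bbox [209 173  14  18 199] c [214.9798995  181.83919598] plane [422.6 -88.8  17.5] [423.6 -90.2  17.5]
grey side bbox [251 212  11  16 155] c [256.01935484 219.42580645] plane [418.7 -91.9  17.5] [419.  -91.8  17.5]
  tri [420.82103677 -89.2006793   15.30887183] 1.3042900443814387
red scene bbox [335 138  12  16 159] c [340.74213836 145.66666667] plane [351.  273.1  17.5] [351.8 273.4  17.5]
red side bbox [150 175  11  15 127] c [154.4015748  182.23622047] plane [351.4 271.7  17.5] [
[... 861 characters left out ...]
0, 182.0], [714.0, 160.0], [702.0, 61.0], [572.0, 79.0]] mean [642.6 120.4  18. ] sides [104. 134. 100. 132.]
yellow side [[275.0, 163.0], [249.0, 179.0], [228.0, 166.0], [253.0, 153.0]] [[684.0, 66.0], [557.0, 63.0], [569.0, 168.0], [685.0, 165.0]] mean [623.5 115.4  18. ] sides [ 99. 127. 105. 116.]
dark scene [[192.0, 229.0], [238.0, 233.0], [231.0, 288.0], [179.0, 283.0]] [[562.0, -160.0], [595.0, -62.0], [723.0, -99.0], [691.0, -197.0]] mean [ 642.8 -129.5   18. ] sides [134. 102. 134. 102.]
dark side [[341.0, 198.0], [308.0, 211.0], [288.0, 190.0], [321.0, 179.0]] [[659.0, -209.0], [544.0, -176.0], [589.0, -66.0], [704.0, -104.0]] mean [ 624.3 -138.8   18. ] sides [114. 120. 118. 121.]
```

```bash
python3 - <<'E'
from h import *
I={n:env.camera_info(n) for n in("scene","side")}
IM={n:cv2.imread(f"pics/{n}0.png")[:,:,::-1].copy() for n in I}
print('handle',plane(I['scene'],[(173.5,189.5)],9),plane(I['side'],[(284.9,238.2)],9),tri(I['scene'],(173.5,189.5),I['side'],(284.9,238.2)))
print('barrel end',plane(I['scene'],[(155.5,199)],9),plane(I['side'],[(303,240.5)],9))
for n,b in(('scene',(150,178,34,28)),('side',(278,228,30,20))):
    x,y,w,h=b;im=IM[n][y:y+h,x:x+w];g=cv2.cvtColor(im,cv2.COLOR_RGB2GRAY);print(n,np.median(g))
    hs=cv2.cvtColor(im,cv2.COLOR_RGB2HSV); m=((g>np.median(g)+25)&(hs[...,1]<70)).astype(np.uint8)
    ys,xs=np.nonzero(m);print('white c',xs.mean()+x,ys.mean()+y,len(xs),xs.min()+x,xs.max()+x,ys.min()+y,ys.max()+y,plane(I[n],[(xs.mean()+x,ys.mean()+y)],12))
print('timer',plane(I['scene'],[(328,171)],10),plane(I['side'],[(190,182)],10))
print('timer corners top scene',plane(I['scene'],[(319,162),(339.5,163),(337.5,180),(316.5,177)],20).round(0))
print('beaker foot',plane(I['scene'],[(402,187)],0),plane(I['side'],[(177,154)],0))
E
```

```text
handle [[ 420.28935594 -194.15257082    9.        ]] [[ 417.42949443 -196.39177174    9.        ]] (array([ 418.91654194, -194.69326945,    7.38767989]), np.float64(0.8748547729989608))
barrel end [[ 443.93736833 -238.59945371    9.        ]] [[ 441.64169364 -238.0153463     9.        ]]
scene 107.0<stdin>:9: RuntimeWarning: Mean of empty slice.
  ret = ret.dtype.type(ret / rcount)
Traceback (most recent call last):
ValueError: zero-size array to reduction operation minimum which has no identity
```

```bash
cat > go.py <<'E'
# python3 go.py x y z psi_deg : remaining shift in tool axes (cm) & turn (rad); z of TCP
import sys
from h import *
from scipy.spatial.transform import Rotation as Ro
s=env.observe();q=s["tool_rot"];R=Ro.from_quat([q[1],q[2],q[3],q[0]])
a=[float(v) for v in sys.argv[1:]]
M=R.as_matrix();psi=np.degrees(np.arctan2(M[1,1],M[0,1]))
print('t %.2f pos'%s["time"],s["tool_pos"].round(1),'psi %.1f'%psi,'w %.1f'%s["gripper_width"],'F',s["contact_force"].round(1),'j7 %.2f'%s["joint_positions"][6])
for k in range(0,len(a),4):
    p=np.radians(a[k+3]);y=np.array([np.cos(p),np.sin(p),0]);z=np.array([0,0,-1.]);T=np.c_[np.cross(y,z),y,z]
    d=np.array(a[k:k+3])-s["tool_pos"]
    print('target',a[k:k+4],'turn(tool)',(R.inv()*Ro.from_matrix(T)).as_rotvec().round(3),'shift now cm',(M.T@d/10).round(2),'shift after turn',(T.T@d/10).round(2),'norm %.0f'%np.linalg.norm(d))
E
python3 go.py 480 100 200 90 337 -271 150 90
python3 - <<'E'
from h import *
I={n:env.camera_info(n) for n in("scene","side")}
print('timer corners top scene',plane(I['scene'],[(319,162),(339.5,163),(337.5,180),(316.5,177)],20).round(0))
print('beaker foot',plane(I['scene'],[(402,187)],0),plane(I['side'],[(177,154)],0))
E
```

```text
t 0.15 pos [231.4 498.3 205.5] psi 65.1 w 85.2 F [-0.7 -0.3 -0. ] j7 -0.03
target [480.0, 100.0, 200.0, 90.0] turn(tool) [-0.002 -0.    -0.435] shift now cm [-39.32 -25.65   0.6 ] shift after turn [-24.86 -39.83   0.55] norm 470
target [337.0, -271.0, 150.0, 90.0] turn(tool) [-0.002 -0.    -0.435] shift now cm [-41.98 -65.32   5.67] shift after turn [-10.56 -76.93   5.55] norm 778
timer corners top scene [[408. 189.  20.]
 [424. 241.  20.]
 [484. 211.  20.]
 [462. 163.  20.]]
beaker foot [[523.91514793 375.57144632   0.        ]] [[529.29257849 380.92276056   0.        ]]
```

Request:
arm_command([
  [1, [0, 0, 0], [0, 0, -0.145]],
  [1, [0, 0, 0], [0, 0, -0.145]],
  [1, [0, 0, 0], [0, 0, -0.145]],
  [1, [-4.5, -4.2, 0], [0, 0, 0]],
  [1, [-4.5, -4.2, 0], [0, 0, 0]],
  [1, [-4.5, -4.2, 0], [0, 0, 0]],
  [1, [-4.5, -4.2, 0], [0, 0, 0]],
  [1, [-4.5, -4.2, 0], [0, 0, 0]],
])

```text
time: 1.15
tool_pos: [457.7, 287.4, 206.1]
tool_rot: [-0.0, -0.0, 1.0, 0.0]
contact_force: [0.5, 0.3, 0.5]
gripper_width: 85.1
```

```bash
python3 go.py 480 100 200 90  337 -271 150 90
```

```text
t 1.15 pos [457.7 287.4 206.1] psi 90.0 w 85.1 F [0.5 0.3 0.5] j7 1.01
target [480.0, 100.0, 200.0, 90.0] turn(tool) [ 0.    -0.     0.001] shift now cm [ -2.22 -18.74   0.61] shift after turn [ -2.23 -18.74   0.61] norm 189
target [337.0, -271.0, 150.0, 90.0] turn(tool) [ 0.    -0.     0.001] shift now cm [ 12.1  -55.84   5.61] shift after turn [ 12.07 -55.84   5.61] norm 574
```

Request:
arm_command([
  [1, [0, -6, 0], [0, 0, 0]],
  [1, [0, -6, 0], [0, 0, 0]],
  [1, [0, -6, 0], [0, 0, 0]],
  [1, [0, -6, 0], [0, 0, 0]],
  [1, [0, -6, 0], [0, 0, 0]],
  [1, [3, -5, 1], [0, 0, 0]],
  [1, [3, -5, 1], [0, 0, 0]],
  [1, [3, -5, 1], [0, 0, 0]],
])

```text
time: 2.15
tool_pos: [365.6, -162.6, 175.9]
tool_rot: [0.0, -0.0, 1.0, 0.0]
contact_force: [0.5, -1.0, 0.3]
gripper_width: 85.8
```

```bash
python3 go.py 337 -271 150 90
```

```text
t 2.15 pos [ 365.6 -162.6  175.9] psi 90.0 w 85.8 F [ 0.5 -1.   0.3] j7 1.96
target [337.0, -271.0, 150.0, 90.0] turn(tool) [0. 0. 0.] shift now cm [  2.86 -10.84   2.59] shift after turn [  2.86 -10.84   2.59] norm 115
```

Request:
arm_command([
  [0.5, [1.5, -5.4, 1.3], [0, 0, 0]],
  [0.5, [1.4, -5.4, 1.3], [0, 0, 0]],
  [0.5, [0, 0, 0], [0, 0, 0]],
])

```text
time: 2.52
tool_pos: [334.6, -273.3, 149.7]
tool_rot: [-0.001, 0.005, 1.0, -0.001]
contact_force: [0.7, 0.1, -0.5]
gripper_width: 64.3
```

```bash
python3 go.py 337 -271 150 90; python3 - <<'E'
from h import *
i=env.camera_info("wrist");im=env.camera("wrist");cv2.imwrite("pics/w1.png",im[:,:,::-1]);np.save("w1.npy",{k:i[k] for k in i},allow_pickle=True)
print('cam',-i["R"].T@i["t"],i["R"][2], proj(i,[[337,-271,61],[337,-271,0],[430,-214,9]]))
E
```

```text
t 2.52 pos [ 334.6 -273.3  149.7] psi 89.4 w 64.3 F [ 0.7  0.1 -0.5] j7 2.29
target [337.0, -271.0, 150.0, 90.0] turn(tool) [-0.002 -0.003 -0.01 ] shift now cm [-0.24  0.23 -0.04] shift after turn [-0.24  0.23 -0.03] norm 3
cam [ 262.20113388 -271.52201495  316.85288647] [ 0.28758408 -0.00505716 -0.95774204] [[262.45775989 185.53210853]
 [262.17958118 168.01240821]
 [318.31145762 257.50831661]]
```

View pics/w1.png

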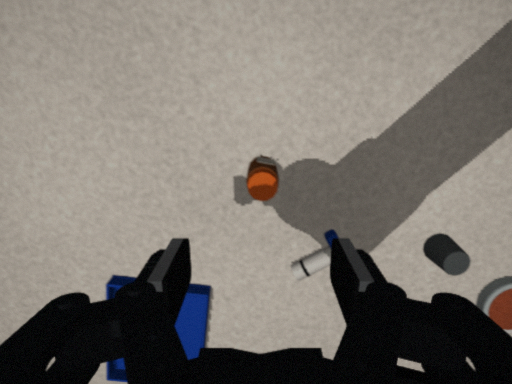

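The wrist view shows the amber cap at (262,184), where it was expected. The plug is at (300–335, 238–268) and the grey stopper at (447,254). I'll refine all of them now.

```bash
python3 - <<'E'
from h import *
i=np.load("w1.npy",allow_pickle=True).item()
im=cv2.imread("pics/w1.png")[:,:,::-1].copy()
m=mask(im,'amber');print(blobs(im,'amber'))
c=[b for b in blobs(im,'amber') if abs(b[1][0]-262)<15][0]
hs=cv2.cvtColor(im,cv2.COLOR_RGB2HSV)
# cap top: bright orange
mm=((hs[...,0]<18)&(hs[...,1]>150)&(hs[...,2]>150)).astype(np.uint8);mm[:140]=0;mm[220:]=0
ys,xs=np.nonzero(mm[:, :320]);print('cap',xs.mean(),ys.mean(),len(xs),plane(i,[(xs.mean(),ys.mean())],61))
print('plug handle,end',plane(i,[(331,238),(299,269)],9).round(1))
print('grey top', plane(i,[(457,262)],36).round(1))
cv2.imwrite("pics/w1z.png",cv2.resize(im[210:310,240:512,::-1],None,fx=2.9,fy=2.9,interpolation=2))
E
```

```text
[([247, 160, 31, 41, 991], [261.8, 181.0]), ([489, 289, 23, 40, 688], [502.0, 310.0])]
cap 260.9150579150579 179.34362934362935 259 [[ 331.85059245 -272.18684042   61.        ]]
plug handle,end [[ 408.1 -202.1    9. ]
 [ 443.2 -233.6    9. ]]
grey top [[421.  -88.5  36. ]]
```

View pics/w1z.png

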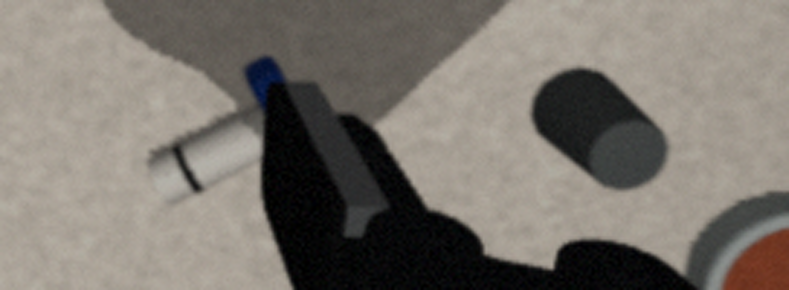

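Request:
arm_command([
  [0.5, [-0.1, 0.2, 3.4], [0, 0, 0]],
  [0.5, [0, 0, 3.4], [0, 0, 0]],
  [0.5, [0, 0, 3.5], [0, 0, 0]],
  [0.5, [0, 0, 3.4], [0, 0, 0]],
  [0.5, [0, 0, 0], [0, 0, 0]],
])

```text
time: 3.2
tool_pos: [337.5, -263.8, 11.4]
tool_rot: [-0.003, -0.001, 1.0, 0.002]
contact_force: [-0.6, 1.0, 0.3]
gripper_width: 64.2
```

```bash
python3 go.py 336 -271 12 90
```

```text
t 3.20 pos [ 337.5 -263.8   11.4] psi 90.2 w 64.2 F [-0.6  1.   0.3] j7 2.45
target [336.0, -271.0, 12.0, 90.0] turn(tool) [ 0.004 -0.005  0.003] shift now cm [ 0.16 -0.72 -0.06] shift after turn [ 0.15 -0.72 -0.06] norm 7
```

Request:
arm_command([
  [0.5, [0, 0, 0], [0, 0, 0]],
])

```text
time: 3.32
tool_pos: [340.2, -266.9, 14.3]
tool_rot: [0.001, -0.001, 1.0, -0.0]
contact_force: [-0.5, -0.8, 0.2]
gripper_width: 63.8
```

```bash
python3 go.py 336 -271 12 90; python3 -c "
from workcell import env;print(env.observe()['joint_positions'].round(2))"
```

```text
t 3.33 pos [ 340.2 -266.9   14.3] psi 90.1 w 63.8 F [-0.5 -0.8  0.2] j7 2.45
target [336.0, -271.0, 12.0, 90.0] turn(tool) [-0.     0.002  0.002] shift now cm [ 0.42 -0.41  0.23] shift after turn [ 0.42 -0.41  0.23] norm 6
[ 0.14  0.33  0.58  2.09 -0.25  0.79  2.45]
```

Request:
arm_command([
  [0.5, [0.2, -0.2, 0.1], [0, 0, 0]],
  [0.5, [0, 0, 0], [0, 0, 0]],
  [0.5, [0, 0, 0], [0, 0, 0]],
])

```text
time: 3.7
tool_pos: [337.3, -269.4, 12.8]
tool_rot: [0.001, -0.0, 1.0, -0.0]
contact_force: [0.5, -0.2, -0.0]
gripper_width: 63.9
```

```bash
python3 go.py 336 -271 12 90
```

```text
t 3.70 pos [ 337.3 -269.4   12.8] psi 90.0 w 63.9 F [ 0.5 -0.2 -0. ] j7 2.46
target [336.0, -271.0, 12.0, 90.0] turn(tool) [-0.     0.001  0.   ] shift now cm [ 0.13 -0.16  0.08] shift after turn [ 0.13 -0.16  0.08] norm 2
```

Close to target, so I'll correct slightly and shut the jaws.

Request:
arm_command([
  [0.5, [0.1, -0.1, 0.1], [0, 0, 0]],
  [-1, [0, 0, 0], [0, 0, 0]],
  [-1, [0, 0, 0], [0, 0, 0]],
  [-1, [0, 0, 0], [0, 0, 0]],
  [-1, [0, 0, 0], [0, 0, 0]],
  [-1, [0, 0, 0], [0, 0, 0]],
  [-1, [0, 0, 0], [0, 0, 0]],
], force=30)

```text
time: 4.58
tool_pos: [335.9, -270.2, 11.4]
tool_rot: [0.0, -0.0, 1.0, -0.0]
contact_force: [0.3, -0.7, 1.7]
gripper_width: 26.8
```

```bash
python3 go.py 547 -394 150 85
```

```text
t 4.58 pos [ 335.9 -270.2   11.4] psi 90.0 w 26.8 F [ 0.3 -0.7  1.7] j7 2.46
target [547.0, -394.0, 150.0, 85.0] turn(tool) [-0.     0.     0.088] shift now cm [-21.1  -12.39 -13.86] shift after turn [-22.1  -10.49 -13.86] norm 281
```

Request:
arm_command([
  [-1, [0, 0, -2], [0, 0, 0]],
  [-1, [0, 0, -4], [0, 0, 0]],
  [-1, [0, 0, -4], [0, 0, 0]],
  [-1, [-3, -1, -2], [0, 0, 0]],
  [-1, [-4, -2.4, 0], [0, 0, 0.044]],
  [-1, [-4, -2.4, 0], [0, 0, 0.044]],
  [-1, [0, 0, 0], [0, 0, 0]],
])

```text
time: 5.45
tool_pos: [447.0, -330.6, 129.9]
tool_rot: [-0.001, 0.043, 0.999, -0.001]
contact_force: [-1.0, 0.2, -0.3]
gripper_width: 26.5
```

```bash
python3 go.py 547 -394 120 85; python3 - <<'E'
from h import *
cv2.imwrite("pics/w2.png",env.camera("wrist")[:,:,::-1]);im=env.camera("side");cv2.imwrite("pics/s2.png",im[:,:,::-1])
E
```

```text
t 5.45 pos [ 447.  -330.6  129.9] psi 85.1 w 26.5 F [-1.   0.2 -0.3] j7 2.32
target [547.0, -394.0, 120.0, 85.0] turn(tool) [-0.002 -0.001  0.001] shift now cm [-10.51  -5.45   0.99] shift after turn [-10.51  -5.44   0.99] norm 119
```

View pics/w2.png

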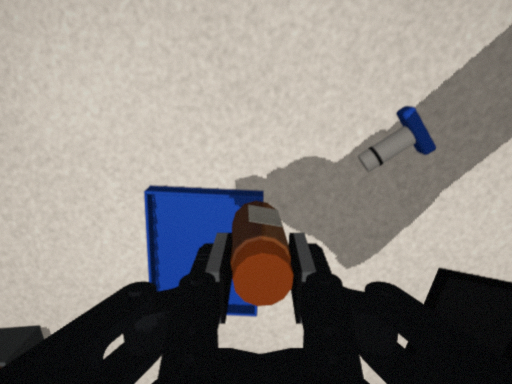

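View pics/s2.png

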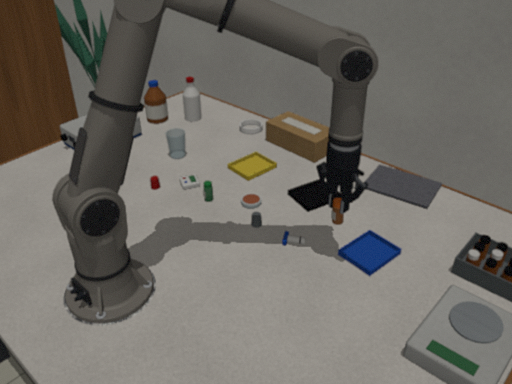

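The wrist view shows the vial held upright. The blue tray's near rim corners are at (148,187) and (264,192), and its lower edge is around (257,315). The plug is in full view, with its handle at (417,130) and barrel end at (368,160).

```bash
python3 - <<'E'
from h import *
i=env.camera_info("wrist")
print('rim',plane(i,[(147,187),(264,191)],18).round(1), 'far foot/rim',plane(i,[(256,315)],18).round(1))
im=cv2.imread("pics/w2.png")[:,:,::-1].copy()
print(blobs(im,'blue'))
P=plane(i,[(417.5,131)],14).round(1);print('handle top',P,'end',plane(i,[(367,160)],9).round(1), 'handle ends',plane(i,[(406,110),(429,150)],16).round(1))
E
```

```text
rim [[ 445.8 -428.3   18. ]
 [ 458.4 -326.6   18. ]] far foot/rim [[ 585.8 -345.3   18. ]]
[([398, 107, 37, 47, 767], [416.6, 129.4]), ([145, 187, 118, 105, 6935], [185.9, 227.2]), ([226, 279, 31, 37, 501], [238.6, 304.4])]
handle top [[ 418.2 -192.9   14. ]] end [[ 440.7 -233.7    9. ]] handle ends [[ 399.7 -204.    16. ]
 [ 435.  -183.3   16. ]]
```

Request:
arm_command([
  [-1, [-3.5, -1.7, 0.5], [0, 0, 0.03]],
  [-1, [-3.4, -1.7, 0.5], [0, 0, 0]],
  [-1, [-3.4, -1.7, 0], [0, 0, 0]],
  [-1, [0, 0, 2], [0, 0, 0]],
  [-1, [0, 0, 2], [0, 0, 0]],
  [-1, [0, 0, 2], [0, 0, 0]],
  [-1, [0, 0, 0], [0, 0, 0]],
  [-1, [0, 0, 0], [0, 0, 0]],
])

```text
time: 6.55
tool_pos: [541.9, -391.8, 62.2]
tool_rot: [0.001, 0.059, 0.998, -0.0]
contact_force: [-0.1, -0.4, -0.8]
gripper_width: 26.7
```

```bash
python3 go.py 544 -391 15 83
```

```text
t 6.55 pos [ 541.9 -391.8   62.2] psi 83.3 w 26.7 F [-0.1 -0.4 -0.8] j7 2.33
target [544.0, -391.0, 15.0, 83.0] turn(tool) [-0.     0.001  0.004] shift now cm [-0.2   0.11  4.72] shift after turn [-0.2   0.1   4.72] norm 47
```

Request:
arm_command([
  [-1, [-0.1, 0.1, 1.5], [0, 0, 0]],
  [-1, [0, 0, 1.3], [0, 0, 0]],
  [-1, [0, 0, 1.0], [0, 0, 0]],
  [-1, [0, 0, 0.5], [0, 0, 0]],
  [-1, [0, 0, 0], [0, 0, 0]],
  [-1, [0, 0, 0], [0, 0, 0]],
])

```text
time: 7.3
tool_pos: [543.1, -391.1, 18.8]
tool_rot: [0.0, 0.059, 0.998, -0.0]
contact_force: [0.2, 0.6, -1.0]
gripper_width: 26.9
```

```bash
python3 go.py 544 -391 15 83
```

```text
t 7.30 pos [ 543.1 -391.1   18.8] psi 83.3 w 26.9 F [ 0.2  0.6 -1. ] j7 2.34
target [544.0, -391.0, 15.0, 83.0] turn(tool) [-0.001  0.001  0.004] shift now cm [-0.09  0.02  0.38] shift after turn [-0.09  0.02  0.38] norm 4
```

Request:
arm_command([
  [-1, [0, 0, 0.2], [0, 0, 0]],
  [-1, [0, 0, 0.2], [0, 0, 0]],
  [-1, [0, 0, 0], [0, 0, 0]],
  [-1, [0, 0, 0], [0, 0, 0]],
])

```text
time: 7.8
tool_pos: [543.0, -390.8, 14.5]
tool_rot: [0.0, 0.059, 0.998, -0.0]
contact_force: [0.0, -0.6, 1.6]
gripper_width: 26.7
```

Request:
arm_command([
  [-1, [0, 0, 0.1], [0, 0, 0]],
  [-1, [0, 0, 0], [0, 0, 0]],
  [-1, [0, 0, 0], [0, 0, 0]],
])

```text
time: 8.18
tool_pos: [543.4, -391.0, 14.4]
tool_rot: [0.001, 0.059, 0.998, -0.0]
contact_force: [0.2, 0.1, 5.2]
gripper_width: 26.3
```

Request:
arm_command([
  [0.1, [0, 0, 0], [0, 0, 0]],
  [0.1, [0, 0, 0], [0, 0, 0]],
  [0.1, [0, 0, 0], [0, 0, 0]],
  [0.1, [0, 0, -2], [0, 0, 0]],
  [0.1, [0, 0, -5], [0, 0, 0]],
  [0.1, [0, 0, -5], [0, 0, 0]],
  [0.1, [2, 3, -2], [0, 0, -0.06]],
  [0.1, [2, 5, 0], [0, 0, -0.06]],
])

```text
time: 9.18
tool_pos: [510.0, -310.8, 157.7]
tool_rot: [0.003, -0.0, 1.0, -0.003]
contact_force: [0.7, 0.5, 0.2]
gripper_width: 46.9
```

```bash
python3 go.py 416 98 150 90;python3 - <<'E'
from h import *
cv2.imwrite("pics/w3.png",env.camera("wrist")[:,:,::-1])
E
```

```text
t 9.18 pos [ 510.  -310.8  157.7] psi 90.0 w 46.9 F [0.7 0.5 0.2] j7 2.31
target [416.0, 98.0, 150.0, 90.0] turn(tool) [-0.006  0.006  0.   ] shift now cm [ 9.4  40.89  0.46] shift after turn [ 9.4  40.88  0.77] norm 420
```

View pics/w3.png

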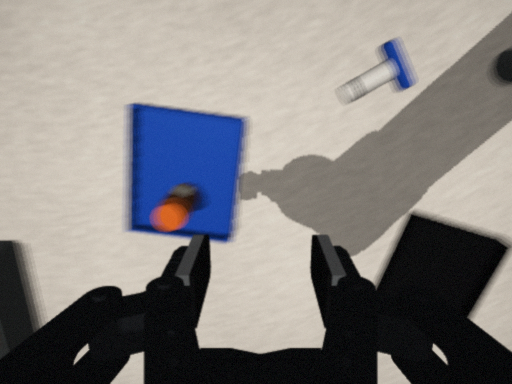

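Amber stands upright in the blue tray, with its cap at (170,213) and well inside the rims. Next is green.

Request:
arm_command([
  [0.5, [0.8, 5, 0], [0, 0, 0]],
  [0.5, [1.2, 5.2, 0.1], [0, 0, 0]],
  [0.5, [1.2, 5.2, 0.1], [0, 0, 0]],
  [0.5, [1.2, 5.2, 0.1], [0, 0, 0]],
  [0.5, [1.2, 5.2, 0.1], [0, 0, 0]],
  [0.5, [1.2, 5.2, 0.1], [0, 0, 0]],
  [0.5, [1.2, 5.2, 0.1], [0, 0, 0]],
  [0.5, [1.0, 4.6, 0], [0, 0, 0]],
])

```text
time: 10.22
tool_pos: [418.5, 102.1, 148.7]
tool_rot: [0.001, -0.001, 1.0, 0.001]
contact_force: [1.1, 0.0, 0.3]
gripper_width: 63.8
```

Request:
arm_command([
  [0.5, [0, 0, 0], [0, 0, 0]],
])

```text
time: 10.35
tool_pos: [417.9, 104.7, 148.4]
tool_rot: [0.001, -0.005, 1.0, 0.001]
contact_force: [0.4, -1.2, 0.3]
gripper_width: 63.7
```

```bash
python3 - <<'E'
from h import *
i=env.camera_info("wrist");im=env.camera("wrist");cv2.imwrite("pics/w4.png",im[:,:,::-1])
print(blobs(im,'green'),proj(i,[[416,98,61],[416,98,0]]))
E
python3 go.py 416 98 14 90
```

```text
[([236, 155, 31, 40, 939], [251.2, 176.0]), ([339, 181, 43, 33, 687], [360.3, 196.9])] [[250.69668802 180.33162602]
 [252.27207662 163.38919578]]
t 10.40 pos [418.7 101.8 148.4] psi 90.4 w 64.4 F [0.3 0.1 0.2] j7 1.35
target [416.0, 98.0, 14.0, 90.0] turn(tool) [0.001 0.002 0.006] shift now cm [ 0.29 -0.38 13.44] shift after turn [ 0.27 -0.38 13.44] norm 134
```

View pics/w4.png

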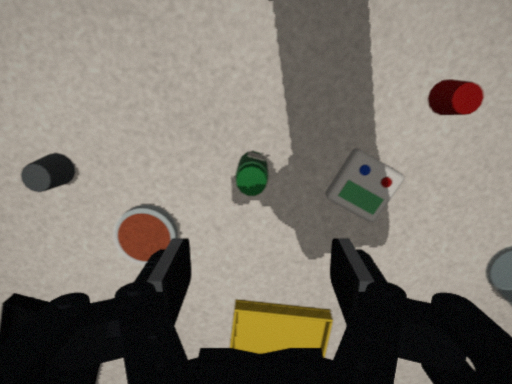

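Request:
arm_command([
  [0.5, [0.2, -0.3, 3.4], [0, 0, 0]],
  [0.5, [0, 0, 3.4], [0, 0, 0]],
  [0.5, [0, 0, 3.4], [0, 0, 0]],
  [0.5, [0, 0, 3.4], [0, 0, 0]],
  [0.5, [0, 0, 0], [0, 0, 0]],
  [0.5, [0, 0, 0], [0, 0, 0]],
  [0.5, [0, 0, 0], [0, 0, 0]],
])

```text
time: 11.28
tool_pos: [418.3, 97.4, 12.9]
tool_rot: [0.002, -0.001, 1.0, 0.001]
contact_force: [0.2, 0.1, 0.2]
gripper_width: 64.1
```

```bash
python3 go.py 415.5 98.5 12 90
```

```text
t 11.28 pos [418.3  97.4  12.9] psi 90.1 w 64.1 F [0.2 0.1 0.2] j7 1.46
target [415.5, 98.5, 12.0, 90.0] turn(tool) [0.001 0.004 0.002] shift now cm [0.28 0.11 0.09] shift after turn [0.28 0.11 0.09] norm 3
```

Request:
arm_command([
  [0.5, [0.2, 0.1, 0.1], [0, 0, 0]],
  [-1, [0, 0, 0], [0, 0, 0]],
  [-1, [0, 0, 0], [0, 0, 0]],
  [-1, [0, 0, 0], [0, 0, 0]],
  [-1, [0, 0, 0], [0, 0, 0]],
  [-1, [0, 0, 0], [0, 0, 0]],
  [-1, [0, 0, 0], [0, 0, 0]],
  [-1, [0, 0, 0], [0, 0, 0]],
])

```text
time: 12.28
tool_pos: [414.7, 98.4, 10.6]
tool_rot: [0.0, -0.001, 1.0, 0.0]
contact_force: [-1.3, 0.0, 5.7]
gripper_width: 26.6
```

```bash
python3 go.py 488 -385 130 83
```

```text
t 12.28 pos [414.7  98.4  10.6] psi 90.1 w 26.6 F [-1.3  0.   5.7] j7 1.46
target [488.0, -385.0, 130.0, 83.0] turn(tool) [0.    0.    0.124] shift now cm [ -7.23 -48.36 -11.95] shift after turn [-13.17 -47.09 -11.94] norm 503
```

Request:
arm_command([
  [-1, [0, 0, -2], [0, 0, 0]],
  [-1, [0, 0, -5], [0, 0, 0]],
  [-1, [0, 0, -5], [0, 0, 0]],
  [-1, [-1, -5, 0], [0, 0, 0]],
  [-1, [-1, -5.5, 0], [0, 0, 0]],
  [-1, [-1, -5.5, 0], [0, 0, 0]],
  [-1, [-1, -5.5, 0], [0, 0, 0]],
  [-1, [-1, -5.5, 0], [0, 0, 0]],
])

```text
time: 13.28
tool_pos: [465.2, -173.0, 129.9]
tool_rot: [0.0, -0.001, 1.0, 0.0]
contact_force: [1.4, 0.1, -0.1]
gripper_width: 26.5
```

Request:
arm_command([
  [-1, [-1, -5.5, 0], [0, 0, 0]],
  [-1, [-0.8, -5.5, 0], [0, 0, 0]],
  [-1, [-0.4, -5, 0], [0, 0, 0]],
  [-1, [0, -3, 0], [0, 0, 0]],
  [-1, [0, 0, 0], [0, 0, 0.124]],
  [-1, [0, 0, 0], [0, 0, 0]],
])

```text
time: 14.02
tool_pos: [487.0, -361.6, 129.3]
tool_rot: [-0.001, 0.061, 0.998, 0.0]
contact_force: [-0.7, 0.6, 0.5]
gripper_width: 26.6
```

```bash
python3 - <<'E'
from h import *
i=env.camera_info("wrist");im=env.camera("wrist");cv2.imwrite("pics/w5.png",im[:,:,::-1])
print(proj(i,[[543,-391,64],[543,-391,3],[516,-388,3]]))
E
python3 go.py 488 -385 17 83
```

```text
[[230.56659222 263.45909939]
 [235.99036141 231.25680799]
 [235.06590355 204.53173544]]
t 14.07 pos [ 487.4 -361.   129.4] psi 83.2 w 26.6 F [ 0.1  0.  -0.9] j7 2.33
target [488.0, -385.0, 17.0, 83.0] turn(tool) [ 0.001 -0.001  0.003] shift now cm [-0.36 -2.39 11.24] shift after turn [-0.35 -2.38 11.24] norm 115
```

View pics/w5.png

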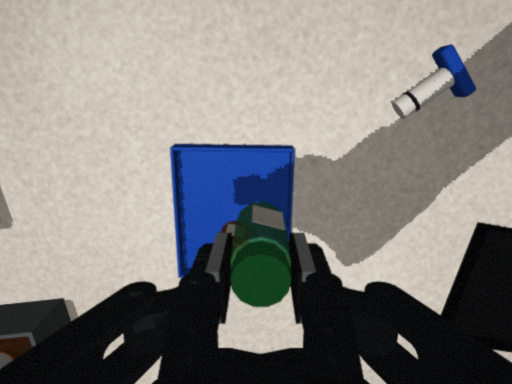

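Request:
arm_command([
  [-1, [0, -2.3, 0], [0, 0, 0]],
  [-1, [0, 0, 3], [0, 0, 0]],
  [-1, [0, 0, 3], [0, 0, 0]],
  [-1, [0, 0, 3], [0, 0, 0]],
  [-1, [0, 0, 1.5], [0, 0, 0]],
  [-1, [0, 0, 0], [0, 0, 0]],
  [-1, [0, 0, 0], [0, 0, 0]],
  [-1, [0, 0, 0], [0, 0, 0]],
])

```text
time: 15.08
tool_pos: [485.6, -385.2, 26.8]
tool_rot: [0.001, 0.061, 0.998, -0.001]
contact_force: [0.3, 0.4, -0.2]
gripper_width: 26.9
```

```bash
python3 go.py 487 -385 14 83
```

```text
t 15.07 pos [ 485.6 -385.2   26.8] psi 83.0 w 26.9 F [ 0.3  0.4 -0.2] j7 2.42
target [487.0, -385.0, 14.0, 83.0] turn(tool) [-0.001  0.002  0.001] shift now cm [-0.13  0.04  1.28] shift after turn [-0.14  0.04  1.28] norm 13
```

Request:
arm_command([
  [-1, [0, 0, 0.5], [0, 0, 0]],
  [-1, [0, 0, 0.4], [0, 0, 0]],
  [-1, [0, 0, 0.2], [0, 0, 0]],
  [-1, [0, 0, 0.1], [0, 0, 0]],
  [-1, [0, 0, 0], [0, 0, 0]],
  [-1, [0, 0, 0], [0, 0, 0]],
])

```text
time: 15.82
tool_pos: [484.8, -384.2, 13.8]
tool_rot: [0.0, 0.061, 0.998, 0.0]
contact_force: [-2.1, 1.4, 5.8]
gripper_width: 26.3
```

Contact at about 10.6+3 mm, so I'll release.

Request:
arm_command([
  [0.1, [0, 0, 0], [0, 0, 0]],
  [0.1, [0, 0, 0], [0, 0, 0]],
  [0.1, [0, 0, 0], [0, 0, 0]],
  [0.1, [0, 0, -2], [0, 0, 0]],
  [0.1, [0, 0, -5], [0, 0, 0]],
  [0.1, [0, 0, -5], [0, 0, 0]],
  [0.1, [0, 3, 0], [0, 0, -0.06]],
  [0.1, [0, 6, 0], [0, 0, -0.06]],
])

```text
time: 16.82
tool_pos: [492.1, -298.1, 136.2]
tool_rot: [0.002, 0.003, 1.0, -0.003]
contact_force: [1.1, 0.3, -1.1]
gripper_width: 46.9
```

Request:
arm_command([
  [0.5, [1, 6, 0], [0, 0, 0]],
  [0.5, [1, 6, 0], [0, 0, 0]],
  [0.5, [1, 4, 0], [0, 0, 0]],
  [0.5, [1, 3, 0], [0, 0, 0]],
  [0.5, [0, 0, 0], [0, 0, 0]],
  [0.5, [0, 0, 0], [0, 0, 0]],
])

```text
time: 17.58
tool_pos: [453.1, -105.9, 134.4]
tool_rot: [0.001, 0.001, 1.0, -0.0]
contact_force: [0.4, 0.3, -0.6]
gripper_width: 63.8
```

```bash
python3 - <<'E'
from h import *
i=env.camera_info("wrist");im=env.camera("wrist");cv2.imwrite("pics/w6.png",im[:,:,::-1])
print(proj(i,[[421,-88.5,36],[421,-88.5,0],[430,-214,9]]))
E
python3 go.py 421 -88.5 3 90
```

```text
[[281.10871592 140.04992627]
 [278.75439412 133.87730821]
 [137.20702363 145.88623193]]
t 17.62 pos [ 453.  -106.3  134.2] psi 89.8 w 64.0 F [-0.5 -0.2 -0.5] j7 1.91
target [421.0, -88.5, 3.0, 90.0] turn(tool) [-0.001  0.002 -0.004] shift now cm [ 3.24  1.79 13.11] shift after turn [ 3.2   1.78 13.12] norm 136
```

View pics/w6.png

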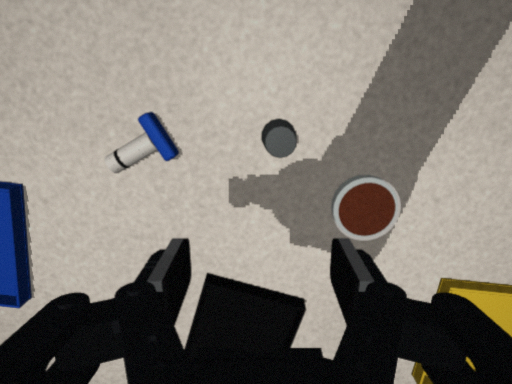

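Grey's top is at (281,138) as predicted, and the petri dish at (367,208) is clear. The black tray's near edge runs (207,275) to (305,298).

Request:
arm_command([
  [0.5, [1.6, 0.9, 0], [0, 0, 0]],
  [0.5, [1.6, 0.9, 3], [0, 0, 0]],
  [0.5, [0, 0, 4], [0, 0, 0]],
  [0.5, [0, 0, 4], [0, 0, 0]],
  [0.5, [0, 0, 1], [0, 0, 0]],
  [0.5, [0, 0, 0], [0, 0, 0]],
  [0.5, [0, 0, 0], [0, 0, 0]],
  [0.5, [0, 0, 0], [0, 0, 0]],
])

```text
time: 18.62
tool_pos: [421.8, -86.8, 14.5]
tool_rot: [0.002, 0.001, 1.0, 0.0]
contact_force: [-0.6, -0.5, 0.1]
gripper_width: 63.9
```

```bash
python3 go.py 421 -88.5 4 90
```

```text
t 18.62 pos [421.8 -86.8  14.5] psi 89.9 w 63.9 F [-0.6 -0.5  0.1] j7 1.99
target [421.0, -88.5, 4.0, 90.0] turn(tool) [ 0.     0.003 -0.002] shift now cm [ 0.09 -0.17  1.05] shift after turn [ 0.08 -0.17  1.05] norm 11
```

Request:
arm_command([
  [0.5, [0.1, -0.1, 0.6], [0, 0, 0]],
  [0.5, [0, 0, 0.4], [0, 0, 0]],
  [0.5, [0, 0, 0], [0, 0, 0]],
  [-1, [0, 0, 0], [0, 0, 0]],
  [-1, [0, 0, 0], [0, 0, 0]],
  [-1, [0, 0, 0], [0, 0, 0]],
  [-1, [0, 0, 0], [0, 0, 0]],
  [-1, [0, 0, 0], [0, 0, 0]],
], force=40)

```text
time: 19.62
tool_pos: [419.6, -87.6, 3.6]
tool_rot: [0.0, 0.001, 1.0, 0.0]
contact_force: [-1.3, 0.1, 5.6]
gripper_width: 24.0
```

Request:
arm_command([
  [-1, [0, 0, 0], [0, 0, 0]],
])

```text
time: 19.75
tool_pos: [419.6, -87.6, 3.6]
tool_rot: [0.0, 0.001, 1.0, 0.0]
contact_force: [-0.7, 0.0, 4.7]
gripper_width: 23.8
```

```bash
python3 go.py 606 -124 130 74
```

```text
t 19.75 pos [419.6 -87.6   3.6] psi 89.9 w 23.8 F [-0.7  0.   4.7] j7 2.01
target [606.0, -124.0, 130.0, 74.0] turn(tool) [0.    0.    0.277] shift now cm [-18.65  -3.6  -12.63] shift after turn [-18.92   1.64 -12.64] norm 228
```

Request:
arm_command([
  [-1, [0, 0, -1.5], [0, 0, 0]],
  [-1, [0, 0, -4], [0, 0, 0]],
  [-1, [0, 0, -4], [0, 0, 0]],
  [-1, [0, 0, -2], [0, 0, 0.14]],
  [-1, [-3, 0.3, 0], [0, 0, 0.137]],
  [-1, [-5, 0.5, 0], [0, 0, 0]],
  [-1, [0, 0, 0], [0, 0, 0]],
  [-1, [0, 0, 0], [0, 0, 0]],
])

```text
time: 20.75
tool_pos: [498.2, -98.0, 118.2]
tool_rot: [-0.001, 0.139, 0.99, -0.0]
contact_force: [-0.2, -0.1, -0.3]
gripper_width: 24.2
```

```bash
python3 - <<'E'
from h import *
i=env.camera_info("wrist");im=env.camera("wrist");cv2.imwrite("pics/w7.png",im[:,:,::-1]);np.save("w7.npy",i,allow_pickle=True)
E
python3 go.py 606 -124 30 74
```

```text
t 20.80 pos [497.9 -97.8 118.4] psi 74.0 w 23.6 F [-0.3  1.1  0.2] j7 1.68
target [606.0, -124.0, 30.0, 74.0] turn(tool) [ 0.    -0.001  0.   ] shift now cm [-11.12   0.46   8.82] shift after turn [-11.11   0.46   8.84] norm 142
```

View pics/w7.png

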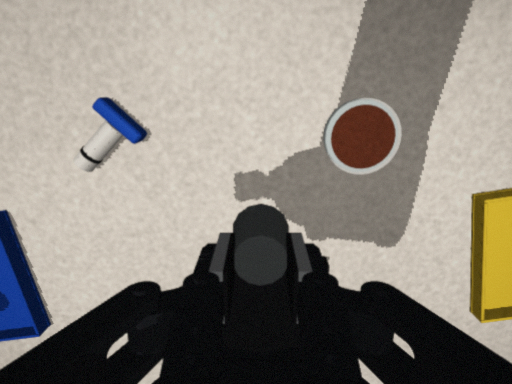

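```bash
python3 - <<'E'
from h import *
I={n:env.camera_info(n) for n in("scene","side")}
print('scene near z0',plane(I['scene'],[(231,288),(179,283)],0).round(0).tolist())
print('side z0',plane(I['side'],[(341,198),(308,211),(288,190),(321,179)],0).round(0).tolist())
E
python3 go.py 661 -140 60 73
```

```text
scene near z0 [[713.0, -98.0, 0.0], [680.0, -199.0, 0.0]]
side z0 [[682.0, -196.0, 0.0], [564.0, -161.0, 0.0], [610.0, -50.0, -0.0], [728.0, -89.0, 0.0]]
t 20.80 pos [497.9 -97.8 118.4] psi 74.0 w 23.6 F [-0.3  1.1  0.2] j7 1.68
target [661.0, -140.0, 60.0, 73.0] turn(tool) [ 0.    -0.001  0.018] shift now cm [-16.85   0.44   5.82] shift after turn [-16.83   0.74   5.84] norm 178
```

Request:
arm_command([
  [-1, [-5, 0.2, 0], [0, 0, 0.018]],
  [-1, [-6, 0.2, 0], [0, 0, 0]],
  [-1, [-5.8, 0.2, 0], [0, 0, 0]],
  [-1, [0, 0, 3], [0, 0, 0]],
  [-1, [0, 0, 3], [0, 0, 0]],
  [-1, [0, 0, 2], [0, 0, 0]],
  [-1, [0, 0, 0], [0, 0, 0]],
  [-1, [0, 0, 0], [0, 0, 0]],
])

```text
time: 21.8
tool_pos: [662.4, -140.5, 40.0]
tool_rot: [0.001, 0.148, 0.989, -0.0]
contact_force: [-0.2, -0.4, -0.1]
gripper_width: 23.8
```

```bash
python3 go.py 662 -139 7 73
```

```text
t 21.80 pos [ 662.4 -140.5   40. ] psi 73.0 w 23.8 F [-0.2 -0.4 -0.1] j7 1.75
target [662.0, -139.0, 7.0, 73.0] turn(tool) [0.    0.003 0.   ] shift now cm [0.09 0.13 3.3 ] shift after turn [0.08 0.13 3.3 ] norm 33
```

```bash
python3 - <<'E'
from h import *
im=env.camera("side");a=cv2.resize(im[150:290,180:420,::-1],None,fx=3,fy=3,interpolation=2);cv2.imwrite("pics/s8.png",a)
E
```

```text
(no output)
```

View pics/s8.png

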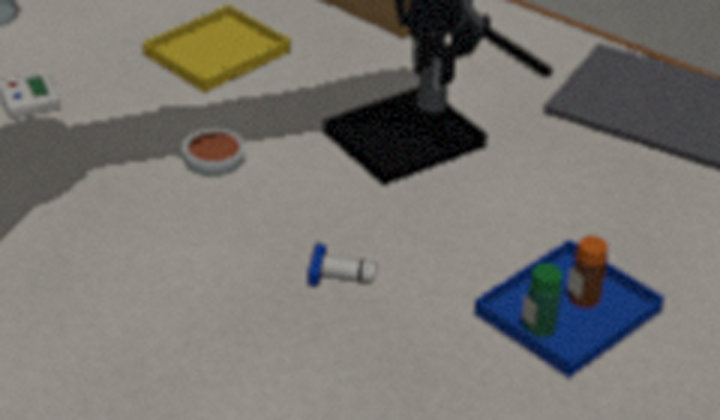

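In the side view both vials stand upright in the blue tray, and the grey stopper is over the black tray. I'll lower it.

Request:
arm_command([
  [-1, [0, 0, 1.2], [0, 0, 0]],
  [-1, [0, 0, 1.0], [0, 0, 0]],
  [-1, [0, 0, 0.6], [0, 0, 0]],
  [-1, [0, 0, 0.3], [0, 0, 0]],
  [-1, [0, 0, 0.1], [0, 0, 0]],
  [-1, [0, 0, 0], [0, 0, 0]],
  [-1, [0, 0, 0], [0, 0, 0]],
])

```text
time: 22.72
tool_pos: [661.9, -140.4, 6.8]
tool_rot: [0.0, 0.148, 0.989, 0.0]
contact_force: [-0.1, 1.5, 2.8]
gripper_width: 24.1
```

Request:
arm_command([
  [0.1, [0, 0, 0.1], [0, 0, 0]],
  [0.1, [0, 0, 0], [0, 0, 0]],
  [0.1, [0, 0, 0], [0, 0, 0]],
  [0.1, [0, 0, -2], [0, 0, 0]],
  [0.1, [0, 0, -5], [0, 0, 0]],
  [0.1, [0, 0, -5], [0, 0, 0]],
  [0.1, [5, 3, 0], [0, 0, 0]],
  [0.1, [5, 3, 0], [0, 0, 0]],
])

```text
time: 23.72
tool_pos: [584.2, -53.8, 128.0]
tool_rot: [0.002, 0.149, 0.989, 0.0]
contact_force: [0.0, -0.1, 0.1]
gripper_width: 46.9
```

```bash
python3 - <<'E'
from h import *
i=env.camera_info("wrist");im=env.camera("wrist");cv2.imwrite("pics/w9.png",im[:,:,::-1])
np.save("w9.npy",i,allow_pickle=True)
E
python3 go.py 420 200 125 90 351 272 125 90
```

```text
t 23.77 pos [575.5 -43.3 124.7] psi 73.4 w 47.1 F [-6.5  5.  -3.9] j7 1.60
target [420.0, 200.0, 125.0, 90.0] turn(tool) [ 0.01  -0.011 -0.29 ] shift now cm [21.86 18.85  0.4 ] shift after turn [15.55 24.33 -0.03] norm 289
target [351.0, 272.0, 125.0, 90.0] turn(tool) [ 0.01  -0.011 -0.29 ] shift now cm [30.54 23.78  0.55] shift after turn [ 2.245e+01  3.153e+01 -3.000e-02] norm 387
```

View pics/w9.png

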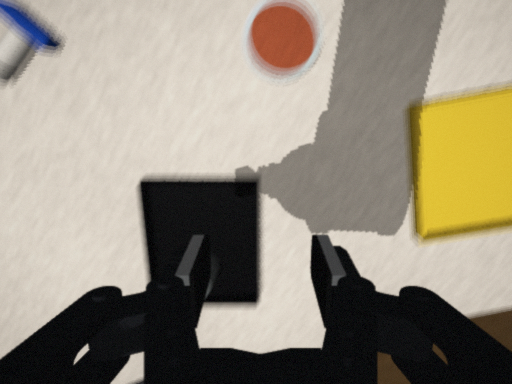

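Request:
arm_command([
  [0.5, [0, 0, 0], [0, 0, -0.145]],
  [0.5, [0, 0, 0], [0, 0, -0.145]],
  [0.5, [3.5, 5, 0], [0, 0, 0]],
  [0.5, [3.5, 5, 0], [0, 0, 0]],
  [0.5, [3.5, 5, 0], [0, 0, 0]],
  [0.5, [3.5, 5, 0], [0, 0, 0]],
  [0.5, [3, 4.5, 0], [0, 0, 0]],
  [0.5, [2, 3, 0], [0, 0, 0]],
])

```text
time: 24.78
tool_pos: [394.4, 225.2, 126.8]
tool_rot: [0.001, 0.002, 1.0, 0.001]
contact_force: [-0.5, -0.6, -0.2]
gripper_width: 63.9
```

Request:
arm_command([
  [0.5, [0, 0, 0], [0, 0, 0]],
  [0.5, [0, 0, 0], [0, 0, 0]],
])

```text
time: 25.02
tool_pos: [396.6, 221.7, 126.3]
tool_rot: [0.001, 0.004, 1.0, 0.0]
contact_force: [0.7, -0.5, -0.3]
gripper_width: 64.2
```

```bash
python3 - <<'E'
from h import *
i=env.camera_info("wrist");im=env.camera("wrist");cv2.imwrite("pics/w10.png",im[:,:,::-1])
print(proj(i,[[351,272,36],[351,272,0]]))
E
python3 go.py 351 272 4 90
```

```text
[[324.6138413  123.50939377]
 [316.91170225 119.07759843]]
t 25.07 pos [396.8 221.2 126.1] psi 89.5 w 64.2 F [-0.2  0.4 -0.6] j7 1.12
target [351.0, 272.0, 4.0, 90.0] turn(tool) [ 0.     0.002 -0.01 ] shift now cm [ 4.65  5.03 12.2 ] shift after turn [ 4.58  5.08 12.21] norm 140
```

View pics/w10.png

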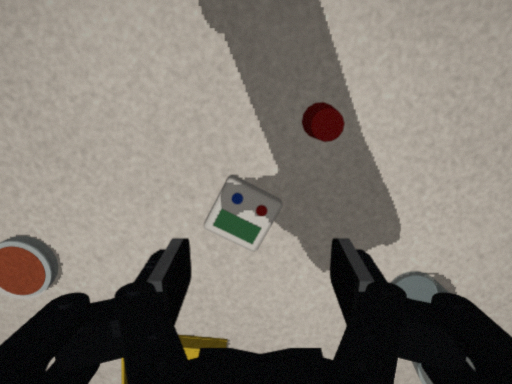

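Red's top is at (326,122) against a prediction of (325,123), and the timer and beaker are clear.

Request:
arm_command([
  [0.5, [2.3, 2.5, 0], [0, 0, 0]],
  [0.5, [2.4, 2.6, 0], [0, 0, 0]],
  [0.5, [0, 0, 4], [0, 0, 0]],
  [0.5, [0, 0, 4], [0, 0, 0]],
  [0.5, [0, 0, 3], [0, 0, 0]],
  [0.5, [0, 0, 0], [0, 0, 0]],
  [0.5, [0, 0, 0], [0, 0, 0]],
  [0.5, [0, 0, 0], [0, 0, 0]],
])

```text
time: 26.08
tool_pos: [350.3, 274.6, 16.8]
tool_rot: [0.001, 0.004, 1.0, 0.001]
contact_force: [-0.3, 0.5, -0.6]
gripper_width: 63.9
```

```bash
python3 go.py 350.5 272.5 4 90
```

```text
t 26.07 pos [350.3 274.6  16.8] psi 89.6 w 63.9 F [-0.3  0.5 -0.6] j7 1.04
target [350.5, 272.5, 4.0, 90.0] turn(tool) [ 0.002  0.003 -0.008] shift now cm [-0.02 -0.22  1.28] shift after turn [-0.02 -0.21  1.28] norm 13
```

Request:
arm_command([
  [0.5, [0, -0.2, 0.7], [0, 0, 0]],
  [0.5, [0, 0, 0.6], [0, 0, 0]],
  [0.5, [0, 0, 0], [0, 0, 0]],
  [-1, [0, 0, 0], [0, 0, 0]],
  [-1, [0, 0, 0], [0, 0, 0]],
  [-1, [0, 0, 0], [0, 0, 0]],
  [-1, [0, 0, 0], [0, 0, 0]],
  [-1, [0, 0, 0], [0, 0, 0]],
])

```text
time: 27.08
tool_pos: [348.9, 272.1, 2.6]
tool_rot: [0.0, 0.003, 1.0, 0.0]
contact_force: [0.5, -0.7, 5.7]
gripper_width: 24.3
```

Request:
arm_command([
  [-1, [0, 0, 0], [0, 0, 0]],
  [-1, [0, 0, -2], [0, 0, 0]],
  [-1, [0, 0, -4], [0, 0, 0]],
  [-1, [0, 0, -4], [0, 0, 0]],
  [-1, [-3, -3, -2], [0, 0, 0]],
  [-1, [-4, -5, 0], [0, 0, 0]],
  [-1, [-4, -5, 0], [0, 0, 0]],
  [-1, [-4, -5, 0], [0, 0, 0]],
])

```text
time: 28.08
tool_pos: [495.5, 93.3, 122.0]
tool_rot: [0.0, 0.003, 1.0, 0.0]
contact_force: [0.9, -0.6, -0.6]
gripper_width: 24.4
```

```bash
python3 go.py 611 -123 120 73
```

```text
t 28.07 pos [495.5  93.3 122. ] psi 89.7 w 24.4 F [ 0.9 -0.6 -0.6] j7 1.53
target [611.0, -123.0, 120.0, 73.0] turn(tool) [0.    0.    0.291] shift now cm [-11.67 -21.56   0.19] shift after turn [-17.37 -17.31   0.2 ] norm 245
```

Request:
arm_command([
  [-1, [-1, -5, 0], [0, 0, 0]],
  [-1, [-2, -6, 0], [0, 0, 0]],
  [-1, [-2, -6, 0], [0, 0, 0]],
  [-1, [-1, -4.5, 0], [0, 0, 0]],
  [-1, [0, 0, 0], [0, 0, 0.145]],
  [-1, [0, 0, 0], [0, 0, 0.145]],
  [-1, [0, 0, 0], [0, 0, 0]],
])

```text
time: 28.95
tool_pos: [552.4, -119.5, 121.5]
tool_rot: [-0.001, 0.147, 0.989, -0.0]
contact_force: [0.3, -0.5, -0.3]
gripper_width: 24.4
```

```bash
python3 - <<'E'
from h import *
i=env.camera_info("wrist");im=env.camera("wrist");cv2.imwrite("pics/w11.png",cv2.convertScaleAbs(im[:,:,::-1],alpha=1.6))
print(proj(i,[[662,-140,39],[611,-123,3]]))
E
python3 go.py 611 -123 50 73
```

```text
[[273.17363434 306.31094293]
 [273.9144607  232.85907419]]
t 29.00 pos [ 552.4 -119.3  121.6] psi 73.2 w 24.4 F [ 0.5  0.5 -0.2] j7 1.74
target [611.0, -123.0, 50.0, 73.0] turn(tool) [-0.    -0.001  0.003] shift now cm [-5.72  1.35  7.16] shift after turn [-5.71  1.36  7.16] norm 93
```

View pics/w11.png

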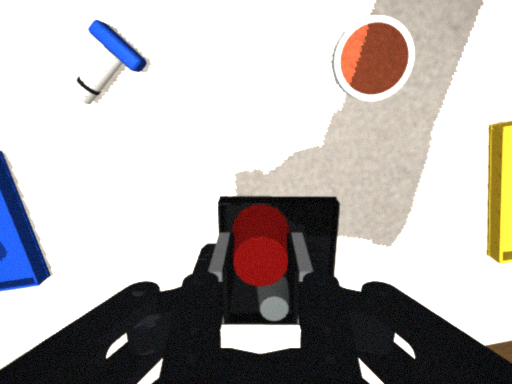

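Grey stands in the black tray with its top at (273,308), and the tray's near rim runs (221,198) to (338,198). I'll place red nearer the robot.

Request:
arm_command([
  [-1, [-2.8, 0.6, 0], [0, 0, 0]],
  [-1, [-2.9, 0.7, 1], [0, 0, 0]],
  [-1, [0, 0, 3], [0, 0, 0]],
  [-1, [0, 0, 3], [0, 0, 0]],
  [-1, [0, 0, 2.5], [0, 0, 0]],
  [-1, [0, 0, 0], [0, 0, 0]],
  [-1, [0, 0, 0], [0, 0, 0]],
  [-1, [0, 0, 0], [0, 0, 0]],
])

```text
time: 30.0
tool_pos: [612.3, -124.1, 28.9]
tool_rot: [0.002, 0.148, 0.989, -0.0]
contact_force: [-0.0, -0.8, -0.2]
gripper_width: 24.3
```

```bash
python3 go.py 611 -123 6 73
```

```text
t 30.00 pos [ 612.3 -124.1   28.9] psi 73.0 w 24.3 F [-0.  -0.8 -0.2] j7 1.79
target [611.0, -123.0, 6.0, 73.0] turn(tool) [0.    0.003 0.001] shift now cm [0.16 0.07 2.29] shift after turn [0.16 0.07 2.29] norm 23
```

Request:
arm_command([
  [-1, [0.1, 0, 1.0], [0, 0, 0]],
  [-1, [0, 0, 0.7], [0, 0, 0]],
  [-1, [0, 0, 0.4], [0, 0, 0]],
  [-1, [0, 0, 0.1], [0, 0, 0]],
  [-1, [0, 0, 0.1], [0, 0, 0]],
  [-1, [0, 0, 0], [0, 0, 0]],
  [-1, [0, 0, 0], [0, 0, 0]],
])

```text
time: 30.88
tool_pos: [609.9, -123.3, 5.8]
tool_rot: [-0.0, 0.148, 0.989, 0.001]
contact_force: [-2.7, 2.2, 9.4]
gripper_width: 24.6
```

Request:
arm_command([
  [0.1, [0, 0, 0], [0, 0, 0]],
  [0.1, [0, 0, 0], [0, 0, 0]],
  [0.1, [0, 0, 0], [0, 0, 0]],
  [0.1, [0, 0, -2], [0, 0, 0]],
  [0.1, [0, 0, -5], [0, 0, 0]],
  [0.1, [0, 0, -5], [0, 0, 0]],
  [0.1, [4, 0, 0], [0, 0, 0.15]],
  [0.1, [4, 0, 0], [0, 0, 0.15]],
])

```text
time: 31.88
tool_pos: [536.0, -95.6, 126.7]
tool_rot: [0.002, 0.297, 0.955, 0.0]
contact_force: [0.5, 0.9, -0.3]
gripper_width: 47.0
```

```bash
python3 go.py 440 -210 120 29.5
```

```text
t 31.88 pos [536.  -95.6 126.7] psi 55.4 w 47.0 F [ 0.5  0.9 -0.3] j7 1.42
target [440.0, -210.0, 120.0, 29.5] turn(tool) [0.003 0.003 0.453] shift now cm [  1.41 -14.87   0.64] shift after turn [ -5.23 -13.99   0.67] norm 150
```

Request:
arm_command([
  [0.1, [0.3, -5, 0], [0, 0, 0]],
  [0.1, [0.3, -5, 0], [0, 0, 0]],
  [0.1, [0.5, -4.5, 0], [0, 0, 0]],
  [0.1, [0, 0, 0], [0, 0, 0.151]],
  [0.1, [0, 0, 0], [0, 0, 0.151]],
  [0.1, [0, 0, 0], [0, 0, 0.151]],
  [0.1, [0, 0, 0], [0, 0, 0]],
  [0.1, [0, 0, 0], [0, 0, 0]],
])

```text
time: 32.88
tool_pos: [445.5, -208.3, 124.9]
tool_rot: [0.0, 0.5, 0.866, 0.0]
contact_force: [0.8, -0.1, -0.4]
gripper_width: 47.0
```

```bash
python3 - <<'E'
from h import *
i=env.camera_info("wrist");im=env.camera("wrist");cv2.imwrite("pics/w12.png",im[:,:,::-1]);np.save("w12.npy",i,allow_pickle=True)
print(proj(i,[[430,-214,9]]),blobs(im,'blue'))
E
python3 go.py 430 -214 3 29.5
```

```text
[[240.08009146 171.89248851]] [([217, 141, 51, 15, 725], [242.6, 147.9]), ([195, 286, 117, 68, 3642], [244.4, 325.3])]
t 32.92 pos [ 445.4 -208.3  124.8] psi 30.0 w 47.0 F [-0.5  1.4 -0.8] j7 1.25
target [430.0, -214.0, 3.0, 29.5] turn(tool) [0.001 0.    0.008] shift now cm [ 0.28 -1.63 12.18] shift after turn [ 0.26 -1.62 12.18] norm 123
```

View pics/w12.png

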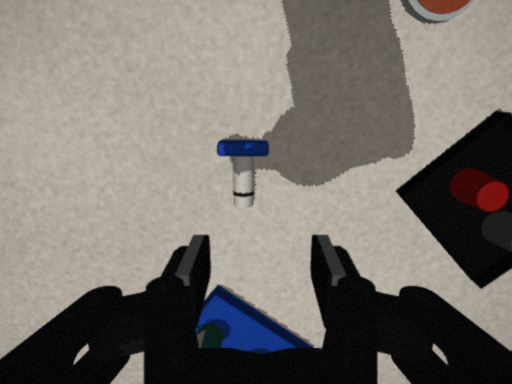

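The plug is aligned with the view. Its handle is at (243,148) and its barrel end at (244,207). Both stoppers stand in the black tray.

```bash
python3 - <<'E'
from h import *
i=np.load("w12.npy",allow_pickle=True).item()
P=plane(i,[(242.7,148),(243.6,206.5)],9);print(P, plane(i,[(242.7,148)],14))
# sides: width check
print(np.linalg.norm(np.diff(plane(i,[(217,150),(268,150)],16),axis=0)))
d=P[1]-P[0];L=np.linalg.norm(d);d/=L;print(L,np.degrees(np.arctan2(d[1],d[0])),'origin from end',P[1]-30*d,'from handle',P[0]+22*d)
E
```

```text
[[ 421.73307467 -194.4101711     9.        ]
 [ 448.35940026 -240.62024415    9.        ]] [[ 421.51569063 -193.511924     14.        ]]
42.71922516685194
53.33227977734821 -60.04937793695975 origin from end [ 433.38179625 -214.62656457    9.        ] from handle [ 432.71665095 -213.47220279    9.        ]
```

```bash
python3 go.py 433.5 -215 2 30
```

```text
t 32.92 pos [ 445.4 -208.3  124.8] psi 30.0 w 47.0 F [-0.5  1.4 -0.8] j7 1.25
target [433.5, -215.0, 2.0, 30.0] turn(tool) [ 0.001  0.    -0.001] shift now cm [ 0.02 -1.37 12.28] shift after turn [ 0.02 -1.36 12.28] norm 124
```

Request:
arm_command([
  [0.1, [0, -1.4, 3], [0, 0, 0]],
  [0.1, [0, 0, 4], [0, 0, 0]],
  [0.1, [0, 0, 2.5], [0, 0, 0]],
  [0.1, [0, 0, 0], [0, 0, 0]],
  [0.1, [0, 0, 0], [0, 0, 0]],
  [0.1, [0, 0, 0], [0, 0, 0]],
])

```text
time: 33.67
tool_pos: [434.3, -215.8, 30.6]
tool_rot: [0.001, 0.501, 0.866, 0.0]
contact_force: [1.3, 0.0, 0.6]
gripper_width: 46.9
```

```bash
python3 go.py 433.5 -215 1.5 30
```

```text
t 33.67 pos [ 434.3 -215.8   30.6] psi 29.9 w 46.9 F [1.3 0.  0.6] j7 1.39
target [433.5, -215.0, 1.5, 30.0] turn(tool) [ 0.002  0.002 -0.002] shift now cm [ 0.11 -0.04  2.91] shift after turn [ 0.11 -0.03  2.91] norm 29
```

Request:
arm_command([
  [0.1, [0, 0, 1.5], [0, 0, 0]],
  [0.1, [0, 0, 1.0], [0, 0, 0]],
  [0.1, [0, 0, 0.3], [0, 0, 0]],
  [0.1, [0, 0, 0], [0, 0, 0]],
  [0.1, [0, 0, 0], [0, 0, 0]],
])

```text
time: 34.3
tool_pos: [433.3, -215.4, 1.5]
tool_rot: [0.0, 0.501, 0.865, -0.0]
contact_force: [-0.4, 1.0, 0.2]
gripper_width: 46.8
```

```bash
python3 go.py 433.5 -215 1.5 30
```

```text
t 34.30 pos [ 433.3 -215.4    1.5] psi 29.8 w 46.8 F [-0.4  1.   0.2] j7 1.42
target [433.5, -215.0, 1.5, 30.0] turn(tool) [ 0.     0.    -0.003] shift now cm [ 0.03  0.04 -0.  ] shift after turn [ 0.03  0.04 -0.  ] norm 0
```

Request:
arm_command([
  [-1, [0, 0, 0], [0, 0, 0]],
  [-1, [0, 0, 0], [0, 0, 0]],
  [-1, [0, 0, 0], [0, 0, 0]],
  [-1, [0, 0, 0], [0, 0, 0]],
  [-1, [0, 0, 0], [0, 0, 0]],
  [-1, [0, 0, 0], [0, 0, 0]],
])

```text
time: 35.05
tool_pos: [433.1, -215.2, 1.3]
tool_rot: [0.0, 0.501, 0.865, 0.0]
contact_force: [0.7, 0.1, 0.2]
gripper_width: 0.2
```

Request:
arm_command([
  [-1, [0, 0, -1], [0, 0, 0]],
  [-1, [0, 0, -3], [0, 0, 0]],
  [-1, [0, 0, -4], [0, 0, 0]],
  [-1, [0, 0, -4], [0, 0, 0]],
  [-1, [0, 0, 0], [0, 0, 0]],
])

```text
time: 35.67
tool_pos: [435.6, -217.0, 124.9]
tool_rot: [0.004, 0.501, 0.865, 0.001]
contact_force: [0.5, -0.2, -0.5]
gripper_width: 0.3
```

```bash
python3 - <<'E'
from h import *
i=env.camera_info("wrist");im=env.camera("wrist");cv2.imwrite("pics/w13.png",im[:,:,::-1])
im=env.camera("side");a=cv2.resize(im[130:290,180:420,::-1],None,fx=3,fy=3,interpolation=2);cv2.imwrite("pics/s13.png",a)
E
python3 go.py 633 118 120 80
```

```text
t 35.77 pos [ 433.2 -215.   121.6] psi 29.9 w 0.0 F [-0.1 -0.1 -1.7] j7 1.27
target [633.0, 118.0, 120.0, 80.0] turn(tool) [ 0.001  0.    -0.875] shift now cm [18.92 33.91  0.2 ] shift after turn [-13.9   36.26   0.16] norm 388
```

View pics/w13.png

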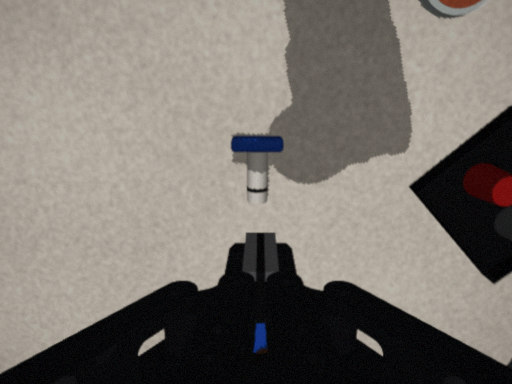

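View pics/s13.png

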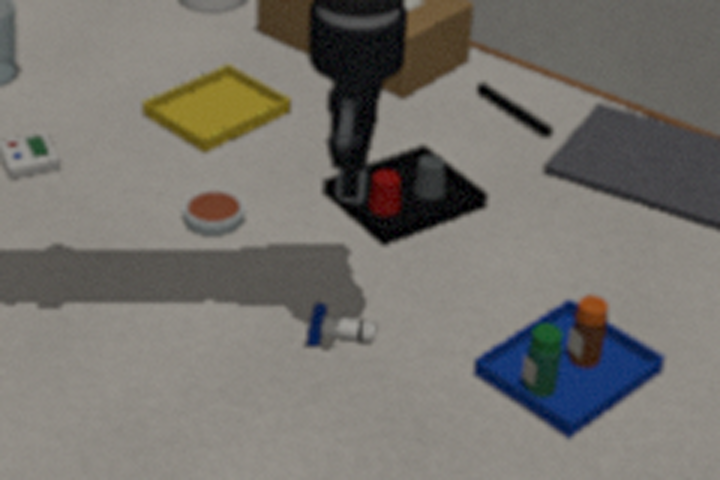

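The grasp missed: the jaws shut to 0 and the plug still lies at (257,144)–(257,200). I'll re-measure it to see whether it moved.

```bash
python3 - <<'E'
from h import *
i=env.camera_info("wrist");im=env.camera("wrist");cv2.imwrite("pics/w14.png",im[:,:,::-1])
print(blobs(im,'blue'),proj(i,[[433,-214,9],[433,-215,121]]))
b=min(blobs(im,'blue'),key=lambda b:b[1][1])[1]
g=cv2.cvtColor(im,cv2.COLOR_RGB2GRAY)[:,250:266].mean(1);print(g[135:215].round(0).astype(int).tolist())
P=plane(i,[b,(257.5,202.5)],9);d=P[1]-P[0];L=np.linalg.norm(d);d/=L;print(P,L,np.degrees(np.arctan2(d[1],d[0])),P[0]+22*d,P[1]-30*d)
I={n:env.camera_info(n) for n in("scene","side")}
for n in I:
    m=env.camera(n); print(n,[b for b in blobs(m,'blue',20) if b[0][4]<150 and b[1][1]>100])
    x,y=(140,165) if n=='scene' else (270,215)
    cv2.imwrite(f"pics/{n}14.png",cv2.resize(m[y:y+50,x:x+70,::-1],None,fx=8,fy=8,interpolation=2))
E
```

```text
[([234, 142, 51, 15, 740], [259.0, 148.9]), ([253, 323, 15, 31, 394], [260.0, 338.7])] [[258.99231863 175.01566624]
 [257.60505268 228.39728251]]
[168, 158, 140, 120, 102, 76, 42, 22, 24, 28, 30, 31, 33, 31, 33, 33, 31, 29, 30, 28, 28, 35, 67, 94, 99, 100, 101, 102, 102, 101, 102, 101, 101, 101, 101, 101, 101, 107, 117, 133, 152, 165, 170, 171, 170, 170, 171, 170, 170, 170, 169, 169, 170, 169, 169, 169, 169, 166, 144, 90, 34, 27, 71, 134, 165, 169, 168, 165, 166, 168, 168, 168, 167, 170, 173, 175, 176, 176, 176, 176]
[[ 421.64270225 -194.14056123    9.        ]
 [ 444.39974869 -236.59527269    9.        ]] 48.16934385145156 -61.80730663905332 [ 432.03634646 -213.53056278    9.        ] [ 430.2265975  -210.15436148    9.        ]
scene [([168, 183, 12, 14, 68], [173.8, 189.8])]
side [([283, 232, 5, 13, 36], [284.9, 237.9])]
```

View pics/scene14.png

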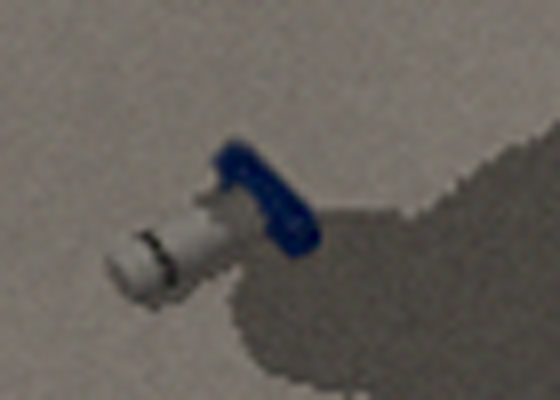

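View pics/side14.png

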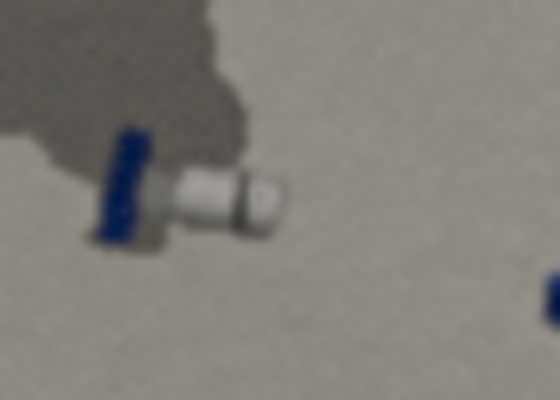

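The plug hasn't moved at all, so the jaws must have shut above it. I'll check where the real fingertip is against the reported TCP.

```bash
python3 - <<'E'
from h import *
s=env.observe();print(s["tool_pos"])
for n,(x,y,w,h) in(("side",(250,120,90,110)),("scene",(110,60,120,140))):
    i=env.camera_info(n);m=env.camera(n).copy();q=proj(i,[s["tool_pos"],s["tool_pos"]+[0,0,20],s["tool_pos"]+[0,0,-20]]);print(n,q)
    k=5;a=cv2.resize(m[y:y+h,x:x+w,::-1],None,fx=k,fy=k,interpolation=2)
    for p,c in zip(q,((0,0,255),(0,255,0),(255,0,0))): cv2.circle(a,(int((p[0]-x+.5)*k),int((p[1]-y+.5)*k)),4,c,-1)
    cv2.imwrite(f"pics/{n}15.png",cv2.convertScaleAbs(a,alpha=2))
E
```

```text
[ 432.07193277 -214.54444761  120.20515595]
side [[295.17730846 204.21937836]
 [295.44735231 197.68481907]
 [294.91069492 210.63529022]]
scene [[156.54463631 159.41632879]
 [154.77992494 152.45043822]
 [158.25116937 166.14149478]]
```

View pics/side15.png

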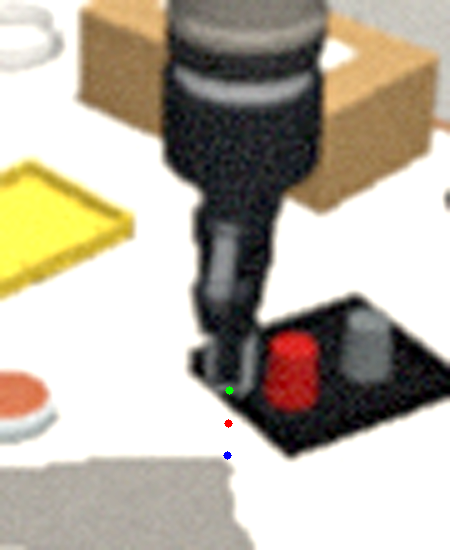

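View pics/scene15.png

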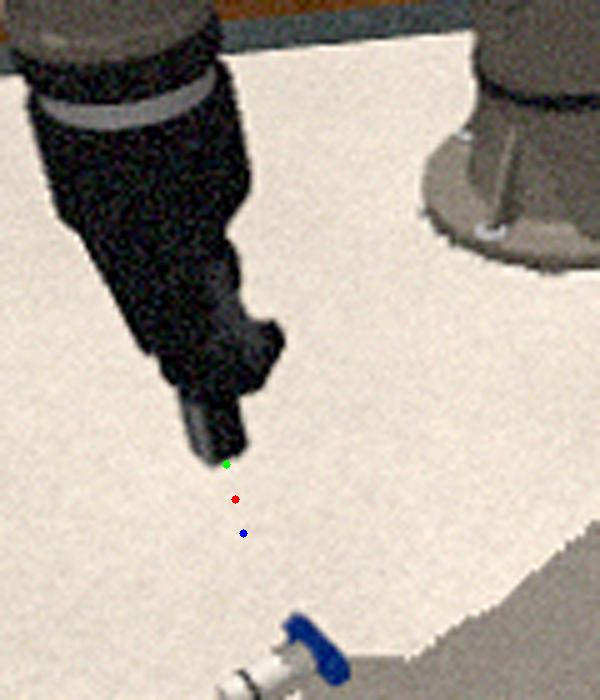

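Both views put the shut fingertips about 20 mm above the reported TCP. That also explains grasping the vials and stoppers near their tops. So the plug needs a reported TCP z of about -16, which puts the tips roughly 3–4 mm above the bench. I'll go down in small steps and watch the force.

```bash
python3 go.py 433 -215 5 30
```

```text
t 36.02 pos [ 432.2 -214.8  120.3] psi 29.8 w -0.2 F [0.6 0.3 0.3] j7 1.27
target [433.0, -215.0, 5.0, 30.0] turn(tool) [-0.002 -0.002 -0.003] shift now cm [-0.08  0.08 11.53] shift after turn [-0.06  0.06 11.53] norm 115
```

Request:
arm_command([
  [0.0, [0, 0, 0], [0, 0, 0]],
  [0.0, [0, 0, 3], [0, 0, 0]],
  [0.0, [0, 0, 3], [0, 0, 0]],
  [0.0, [0, 0, 3], [0, 0, 0]],
  [0.0, [0, 0, 2], [0, 0, 0]],
  [0.0, [0, 0, 0], [0, 0, 0]],
  [0.0, [0, 0, 0], [0, 0, 0]],
])

```text
time: 36.9
tool_pos: [433.5, -215.7, 11.9]
tool_rot: [0.001, 0.501, 0.865, -0.0]
contact_force: [0.3, 0.2, 0.4]
gripper_width: 42.5
```

```bash
python3 go.py 433 -215 -16 30
```

```text
t 36.90 pos [ 433.5 -215.7   11.9] psi 29.8 w 42.5 F [0.3 0.2 0.4] j7 1.41
target [433.0, -215.0, -16.0, 30.0] turn(tool) [ 0.     0.001 -0.003] shift now cm [ 0.09 -0.01  2.79] shift after turn [ 0.09 -0.01  2.79] norm 28
```

Request:
arm_command([
  [0.0, [0, 0, 1], [0, 0, 0]],
  [0.0, [0, 0, 0.6], [0, 0, 0]],
  [0.0, [0, 0, 0.4], [0, 0, 0]],
  [0.0, [0, 0, 0.3], [0, 0, 0]],
  [0.0, [0, 0, 0], [0, 0, 0]],
  [0.0, [0, 0, 0], [0, 0, 0]],
])

```text
time: 37.65
tool_pos: [433.2, -215.3, -11.6]
tool_rot: [0.0, 0.501, 0.865, 0.0]
contact_force: [0.5, 0.8, -0.1]
gripper_width: 42.7
```

Request:
arm_command([
  [0.0, [0, 0, 0.2], [0, 0, 0]],
  [0.0, [0, 0, 0.2], [0, 0, 0]],
  [0.0, [0, 0, 0], [0, 0, 0]],
  [-0.3, [0, 0, 0], [0, 0, 0]],
  [-0.3, [0, 0, 0], [0, 0, 0]],
  [-0.3, [0, 0, 0], [0, 0, 0]],
])

```text
time: 38.4
tool_pos: [433.1, -215.2, -15.7]
tool_rot: [0.0, 0.501, 0.865, 0.0]
contact_force: [0.3, -0.5, -1.1]
gripper_width: 29.6
```

Request:
arm_command([
  [-1, [0, 0, 0], [0, 0, 0]],
  [-1, [0, 0, 0], [0, 0, 0]],
  [-1, [0, 0, 0], [0, 0, 0]],
  [-1, [0, 0, 0], [0, 0, 0]],
  [-1, [0, 0, 0], [0, 0, 0]],
], force=40)

```text
time: 39.02
tool_pos: [433.2, -215.3, -15.4]
tool_rot: [0.0, 0.501, 0.865, 0.0]
contact_force: [-1.0, 0.3, 4.6]
gripper_width: 15.7
```

Request:
arm_command([
  [-1, [0, 0, -1], [0, 0, 0]],
  [-1, [0, 0, -3], [0, 0, 0]],
  [-1, [0, 0, -4], [0, 0, 0]],
  [-1, [0, 0, -4], [0, 0, -0.15]],
  [-1, [0, 0, 0], [0, 0, -0.18]],
  [-1, [0, 0, 0], [0, 0, -0.18]],
  [-1, [0, 0, 0], [0, 0, -0.18]],
  [-1, [0, 0, 0], [0, 0, -0.18]],
])

```text
time: 40.02
tool_pos: [432.9, -215.2, 104.4]
tool_rot: [0.0, 0.087, 0.996, -0.0]
contact_force: [-0.1, -0.0, -0.9]
gripper_width: 15.5
```

```bash
python3 go.py 560 105 105 80
```

```text
t 40.02 pos [ 432.9 -215.2  104.4] psi 80.0 w 15.5 F [-0.1 -0.  -0.9] j7 2.07
target [560.0, 105.0, 105.0, 80.0] turn(tool) [-0.  0.  0.] shift now cm [-6.97 33.74 -0.06] shift after turn [-6.96 33.74 -0.06] norm 345
```

Request:
arm_command([
  [-1, [-1, 5, 0], [0, 0, 0]],
  [-1, [-1, 5.5, 0], [0, 0, 0]],
  [-1, [-1, 5.5, 0], [0, 0, 0]],
  [-1, [-1, 5.5, 0], [0, 0, 0]],
  [-1, [-1, 5.5, 0], [0, 0, 0]],
  [-1, [-1, 5, 0], [0, 0, 0]],
  [-1, [-1, 1.7, 0], [0, 0, 0]],
  [-1, [0, 0, 0], [0, 0, 0]],
])

```text
time: 41.02
tool_pos: [562.5, 105.6, 104.0]
tool_rot: [0.0, 0.088, 0.996, -0.0]
contact_force: [-0.3, 0.2, -0.3]
gripper_width: 15.6
```

Request:
arm_command([
  [-1, [0, 0, 0], [0, 0, 0]],
  [-1, [0, 0, 0], [0, 0, 0]],
])

```text
time: 41.28
tool_pos: [561.7, 101.8, 104.5]
tool_rot: [-0.0, 0.091, 0.996, -0.0]
contact_force: [-0.3, 1.1, -0.8]
gripper_width: 15.6
```

```bash
python3 - <<'E'
from h import *
i=env.camera_info("wrist");im=env.camera("wrist");cv2.imwrite("pics/w16.png",im[:,:,::-1]);np.save("w16.npy",i,allow_pickle=True)
E
python3 go.py 633 118 40 80
```

```text
t 41.33 pos [561.8 102.2 104.6] psi 79.5 w 15.2 F [ 0.4 -0.6 -0.9] j7 1.44
target [633.0, 118.0, 40.0, 80.0] turn(tool) [-0.    -0.    -0.008] shift now cm [-6.72  2.85  6.45] shift after turn [-6.74  2.8   6.46] norm 97
```

View pics/w16.png

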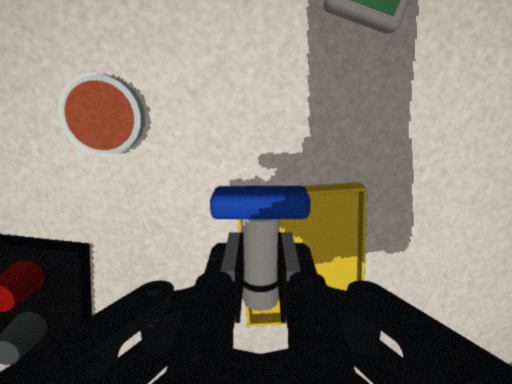

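The plug is held level, with its handle at (260,203) and barrel down to row 308. The yellow tray's right-near rim corner is at (366,184) and its far edge at row 325.

```bash
python3 - <<'E'
from h import *
i=np.load("w16.npy",allow_pickle=True).item()
P=plane(i,[(366,184)],18)[0];print(P)
x=np.array([np.cos(np.radians(-10)),np.sin(np.radians(-10))]);y=np.array([-x[1],x[0]])
print('centre',P[:2]+63*x-53*y, 'far edge',plane(i,[(267,326)],18),plane(i,[(248,326)],18))
E
python3 go.py 633 117 40 80
```

```text
[577.63064659 185.00642675  18.        ]
centre [630.47018162 121.87178064] far edge [[695.75137363  84.10701616  18.        ]] [[692.61293794  67.10703694  18.        ]]
t 41.33 pos [561.8 102.2 104.6] psi 79.5 w 15.2 F [ 0.4 -0.6 -0.9] j7 1.44
target [633.0, 117.0, 40.0, 80.0] turn(tool) [-0.    -0.    -0.008] shift now cm [-6.73  2.75  6.45] shift after turn [-6.76  2.7   6.46] norm 97
```

Request:
arm_command([
  [-1, [-3.3, 1.4, 0], [0, 0, 0]],
  [-1, [-3.3, 1.4, 0], [0, 0, 0]],
  [-1, [0, 0, 3], [0, 0, 0]],
  [-1, [0, 0, 3], [0, 0, 0]],
  [-1, [0, 0, 2.5], [0, 0, 0]],
  [-1, [0, 0, 0], [0, 0, 0]],
  [-1, [0, 0, 0], [0, 0, 0]],
  [-1, [0, 0, 0], [0, 0, 0]],
])

```text
time: 42.32
tool_pos: [633.5, 119.5, 21.2]
tool_rot: [0.002, 0.09, 0.996, 0.0]
contact_force: [0.1, -0.3, -0.2]
gripper_width: 15.7
```

```bash
python3 go.py 631 119 -12 80
```

```text
t 42.33 pos [633.5 119.5  21.2] psi 79.7 w 15.7 F [ 0.1 -0.3 -0.2] j7 1.48
target [631.0, 119.0, -12.0, 80.0] turn(tool) [ 0.001  0.003 -0.005] shift now cm [ 0.24 -0.1   3.31] shift after turn [ 0.24 -0.09  3.32] norm 33
```

Request:
arm_command([
  [-1, [0.1, 0, 1.2], [0, 0, 0]],
  [-1, [0, 0, 1.0], [0, 0, 0]],
  [-1, [0, 0, 0.6], [0, 0, 0]],
  [-1, [0, 0, 0.3], [0, 0, 0]],
  [-1, [0, 0, 0.1], [0, 0, 0]],
  [-1, [0, 0, 0], [0, 0, 0]],
  [-1, [0, 0, 0], [0, 0, 0]],
])

```text
time: 43.2
tool_pos: [631.4, 119.8, -12.3]
tool_rot: [0.0, 0.09, 0.996, 0.0]
contact_force: [-1.1, -0.4, 2.9]
gripper_width: 15.4
```

Request:
arm_command([
  [-0.1, [0, 0, 0], [0, 0, 0]],
  [-0.1, [0, 0, 0], [0, 0, 0]],
  [-0.1, [0, 0, 0], [0, 0, 0]],
  [-0.1, [0, 0, -2], [0, 0, 0]],
  [-0.1, [0, 0, -5], [0, 0, 0]],
  [-0.1, [0, 0, -6], [0, 0, 0]],
  [-0.1, [4, 0, -2], [0, 0, 0]],
  [-0.1, [5, 0, 0], [0, 0, 0]],
])

```text
time: 44.2
tool_pos: [545.1, 135.4, 141.6]
tool_rot: [0.004, 0.091, 0.996, 0.001]
contact_force: [-0.3, -0.0, 0.5]
gripper_width: 38.6
```

Request:
arm_command([
  [0, [5, 0, -3], [0, 0, 0]],
  [0, [5, 0, -3], [0, 0, 0]],
  [0, [0, 0, 0], [0, 0, 0]],
  [0, [0, 0, 0], [0, 0, 0]],
])

```text
time: 44.7
tool_pos: [445.1, 153.6, 198.2]
tool_rot: [0.001, 0.09, 0.996, 0.001]
contact_force: [0.1, 0.3, -0.4]
gripper_width: 42.6
```

```bash
python3 - <<'E'
from h import *
print(env.observe()["tool_pos"])
for n,(x,y,w,h) in(("scene",(40,125,400,180)),("side",(140,110,280,180)),("wrist",(0,0,512,384))):
    m=env.camera(n)[y:y+h,x:x+w,::-1];k=1 if n=="wrist" else 2 if n=="scene" else 2.8
    cv2.imwrite(f"pics/{n}20.png",cv2.convertScaleAbs(cv2.resize(m,None,fx=k,fy=k,interpolation=2),alpha=1.5))
E
```

```text
[445.10290233 153.55124396 198.24618629]
```

View pics/scene20.png

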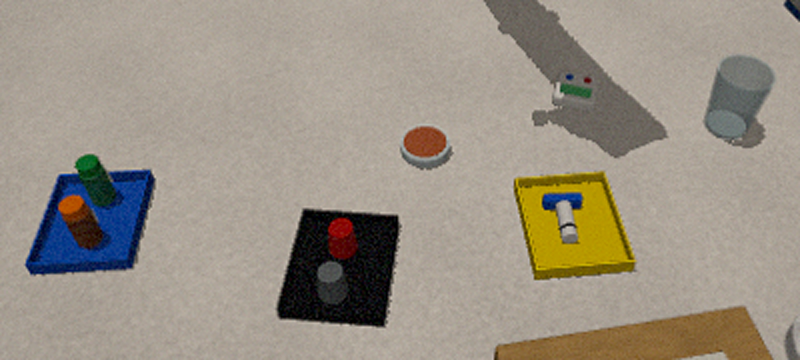

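View pics/side20.png

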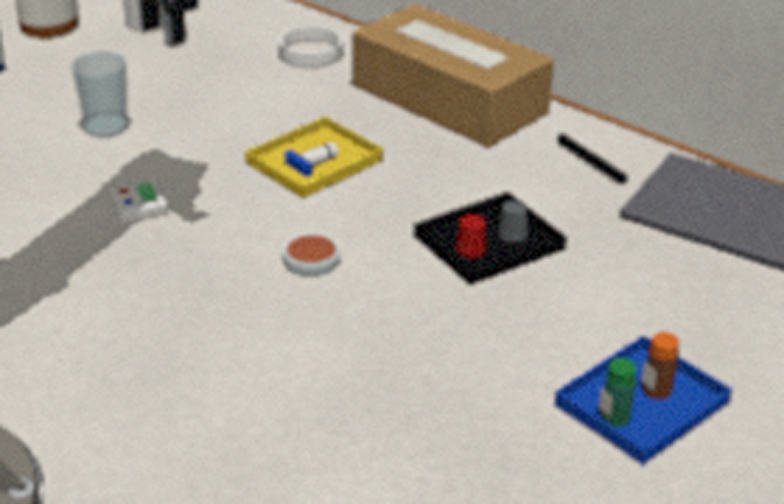

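View pics/wrist20.png

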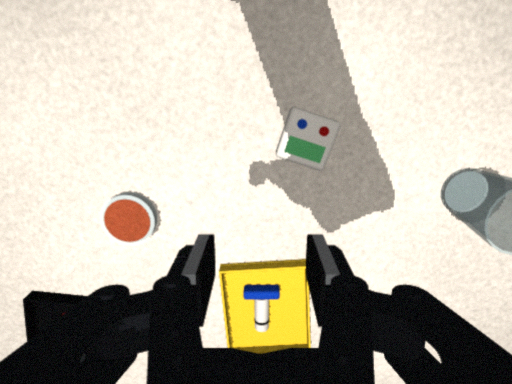

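All five parts sit upright or flat inside their trays. In the scene crop, amber is at (80,222), green at (95,180), red at (342,238), grey at (332,282) and the plug at (567,217). The beaker, petri dish and timer are at their original pixels, and the gripper is clear, so I'm handing the job in.

```bash
python3 -c "
from workcell import env
s=env.observe();print(s['time'],abs(s['joint_velocities']).max().round(4));print(env.sign_off())"
```

```text
44.85 0.0091
the job is handed in; nothing more can be done
None
```

The bench is cleared and the job was handed in at 44.85 s of the 134 s allowed. I placed the amber vial, the green vial, the grey stopper, the red stopper and then the plug. I lowered each one until the force reading showed contact before opening the gripper.

**Final checks:** The last scene and side views show both vials standing in the blue tray and both stoppers standing in the black tray. They also show the plug lying flat in the yellow tray. Everything is clear of the rims, and the beaker, petri dish and timer are where they were.

**What disagreed:**
- **Fingertip position:** The shut fingertips are about 20 mm short of the reported TCP in both outside views. Because of this, the first try at the plug closed above it without touching it. The second try, with a reported TCP height of about -15 mm, held. It also means the vials and stoppers were gripped higher up than planned, but they held and set down normally.
- **Gripper width:** Readings under grip were about 1.5–2.5 mm below the given sizes.
- **Tray centres:** The single-view readings from the two cameras differed by up to about 20 mm. For each tray I checked those against wrist-camera rim points or rim corners taken at the right heights.

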